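# Set the test box running and shut its stayed lid

### The job

Raise the lid of the grey test box and lock its folding stay by moving the red knee knob past straight, onto its stop. With the stay locked, throw the silver toggle inside fully over to the right (the side away from the stay), then break the stay's knee and gently lower the lid until it is fully shut, leaving the toggle thrown and the other things on the bench where they are.

Things in the scene. Friction and masses are not known exactly. Their poses are not given: they have to be found in the camera images.
- fixture: Grey test box fixed to the bench, 200 (x) x 260 (y) x 100 mm high, walls 8 mm, open on top under its lid; inner floor at 20 mm. Origin: centre of its underside. x points from the front wall (nearest the robot) to the hinge, y to the left side, where the stay is, z up; offsets below are in this frame. Inside: toggle and low nests (board left, speaker right) under 36 mm high
- lid_hinge (a point): Middle of the lid's hinge axis, at (100, 0, 100) mm; the axis runs along the box's y
- lid (a joint): Lid angle, rad: 0 shut (level), grows as the front rises; the straight stay stops it at 1.31. Clear panel in an aluminium frame, 200 x 260 x 10 mm, 0.4 kg. The hinge is stiff (friction 0.6 N m): the lid stays at any angle where it is left and must be moved both up and down
- lid_bar (a point): Centre of the lid's black round pull bar: 13 mm diameter, 150 mm long along y, 245 mm from the hinge axis, its clear gap to the lid's front edge 38 mm; level with the lid (centre 105 mm above the bench when shut), held by 10 mm wide arms 70 mm either side of its middle. It swings with the lid
- stay_low_pin (a point): Fixed pin of the stay's lower link at x -60, z 70 mm on the box's left side. The stay is two steel links, each 97.5 mm between pins, 6 mm thick, lying 8 to 25 mm outside the box's left side: the lower from here to the knee, the upper from the knee to a pin on the lid's left edge 120 mm from the hinge axis
- knee_knob (a point): Centre of the red knob at the stay's knee: 22 mm diameter, 48 mm long along y, 201 mm left of the box's middle. Lid shut: x -97, z 160 mm. As the lid rises it moves back, ahead of the end pins' line; straight: x 5, z 143. Pushed on down and back it rests locked 8 mm past. Drawn forward it breaks and brings the lid down, to 0.6 rad at x -95 (dead point x -111: below 0.5 rad press the lid)
- stay_knee (a joint): Knee angle, rad: 0 folded with the lid shut, 2.62 links exactly straight, 2.78 on the stop past straight; locked means over 2.70
- toggle (a joint): Toggle angle, rad: 0 leaning 26 degrees to the left (+y), 0.9 leaning 26 degrees to the right (-y); thrown means over 0.75. It stays where it is left, light friction
- toggle_tip (a point): Centre of the ball, 16 mm diameter, at the end of the silver toggle lever; the lever is a 10 mm rod, 50 mm from its pivot at (-30, -30, 36) mm in the box to the ball's centre, and swings across the box, along y; its block is red
- radio_case: Bystander: translucent orange walkie-talkie case with black aerial, 175 x 58 x 32 mm, loose on the bench to the right of the box; origin under the case's middle
- speaker_pod: Bystander: black round speaker pod, 70 mm diameter, 45 mm high, loose on the bench to the right of the box; origin under its middle
- parts_tray: Bystander: yellow open tray 140 x 100 x 35 mm, loose on the bench to the left of the box; origin under its middle

How it is judged:
On the way, in this order (a step that is already met when the one before it is completed fails the run):
1. the lid is raised and the stay locked past straight (knee over 2.70 rad), the toggle not yet thrown (value of joint stay_knee above 2.7 rad and value of joint lid above 1.2 rad and value of joint toggle below 0.6 rad), for 0.3 s.
2. the toggle is thrown over to the right while the stay is locked (value of joint toggle above 0.75 rad and value of joint stay_knee above 2.66 rad), for 0.2 s.
3. the knee is broken and the stay folded, the lid coming down (value of joint stay_knee below 2.3 rad), for 0.1 s.
At the end, for the whole second after the job is handed in: The lid is shut (under 0.04 rad), the toggle is still thrown to the right (over 0.75 rad), and the radio case, speaker pod and tray are within 20 mm of where they started (value of joint lid below 0.04 rad and value of joint toggle above 0.75 rad and distance of each of radio_case, speaker_pod, parts_tray from where it was at the start of the episode below 0.02 m); the robot touches nothing.
It fails at once if the lid is slammed down (falling faster than 4 rad/s) (velocity of joint lid below -4 rad/s).
It fails at once if a bystander is shoved more than 30 mm (distance of any of radio_case, speaker_pod, parts_tray from where it was at the start of the episode above 0.03 m).
It also fails if it takes over 70 s, if anything falls off the work surface, if the arm or the gripper's body presses on something with over 40 N, if the wrist force passes 120 N, or if a joint passes its speed limit or range.

### The arm

A 6-joint arm with a two-finger parallel gripper is mounted at the origin on the work surface. World frame = base frame: x ahead of the robot, y to its left, z up, the work surface at z = 0. Lengths are in m, angles in rad, forces in N, time in s.
With the tool pointing down it reaches from about 0.35 to 0.85 m from the base axis. Payload 8.1 kg.
Tool frame: the origin (TCP) lies midway between the tips of the shut fingers; the grasp point (between the pads) lies 19 mm behind it; z points along the fingers, y is the direction in which the jaws open and shut (so a half turn about z gives the same grasp; the last joint's range is limited). The gripper opens to 93 mm and grips with 3 to 60 N. Pads are 15 mm wide; open, the fingers measure 128 mm over their backs; the gripper's body (75 mm by 188 mm) begins 65 mm behind the grasp point.
Start: joints at [1.231, 0.13, 1.488, -0, 1.523, -0.085], TCP at [0.151, 0.581, 0.219] pointing down, gripper open.
Joint ranges: [-2.96, 2.96], [-0.89, 2.26], [0.02, 2.5], [-1.34, 4.48], [0, 2.73], [-2.66, 2.66]. Speed limits (rad/s): [2.39, 2.39, 2.79, 3.14, 3.14, 3.14].

### API

Orientations are given as a 3x3 rotation matrix whose columns are the frame's x, y, z axes.
In Python, from station import r, camera, search_frame gives the robot as it stands.
- The arm moves only by the tool move_arm, never from a script. Its argument "targets" is a list of rows, each an object with "claw": the finger opening in cm, from 0 to 9.3; "travel": the shift along the tool's x, y, z in cm, a list of three; "turn": the turn about the tool's z in rad. A call has 1 to 5 rows; each row is the pose to reach, as a shift and turn from the pose commanded when the call began, along the tool's axes at that moment; what a row does not reach only later rows make up. A row lasts 1/8 s, in which the tool goes at most 62.5 mm and 10.7 degrees, less where a joint would pass 70% of its speed; a pose out of reach is approached as far as the arm can. A call with a gripper value outside its range is refused whole. The fingers move at their own pace and stop on an object; "squeeze" is the grip in N (left out, the last holds). Time passes only in rows, so rows that repeat a pose let the fingers close. It gives the time, the measured TCP pose, the force and the opening at its end, in the units of the state.
- r.read_state(): the state, without advancing time (a new reading comes with each control period).
- camera(name): name is "side" or "top"; returns a dict with "pixels" (384x512x3 uint8, red, green, blue), "fov_y" (degrees; the focal length in pixels is half the picture's height over the tangent of half this angle, whatever the lens; pixels are square), "cx", "cy" (the principal point, pixels), "T" (4x4, takes a point from camera to world coordinates). Camera axes: x right, y up, looking along -z (the intrinsics and any distortion apply to the point x, -y, -z); pixel columns grow to the right and rows downward; lengths in m; the calibration is good to about 2 mm. A picture is of the moment at which its call begins. There is no depth.
- r.job_done(): hands the job in, once; it reports no verdict.
Trained networks look in a picture, given as the dict that the camera call returned (one of the last four; its "shot" number tells which), for a name from the list of things; names that differ only in an ending like _2 or _b are one class to them, and where a whole thing is asked for, a point or a joint stands for the part that bears it (a point fixed in the world has none). Each returns a list of dicts, best first, with "p" (0 to 1); they miss things now and then, are a little off and sometimes report something else, mostly with a low value. They report only what shows in the picture. A call takes as long as a camera call.
- search_frame(picture, label): "box" ([left, top, right, bottom] in pixels, round what is visible of it).
The state is a dict: "time": time; "q": joint angles; "qvel": joint speeds; "joint_efforts": joint torques, N m; "tool_pos": TCP position; "orientation": TCP orientation; "wrist_force": force on the tool from outside, world axes, zero at the start; "moment": the same for the moment, N m; "width": opening from 0.0 (shut) to 1.0 (fully open).
Only numpy, scipy, OpenCV 4.12 (cv2) and the standard library are available. Lean on these libraries where they do the work, as an engineer would, in place of code of your own. Each camera call takes 0.05 s, during which the arm holds its last target.

## Working session

There is one attempt and no reset: what is moved stays moved. The work goes in short steps, Python scripts to look and compute and a tool call to move; the robot and the scene stay as the last step left them, time stands still between calls to the robot, and variables do not carry over. Pictures are saved under pics/ and viewed, and the job is handed in when it is done.

Besides the shell and the picture viewer there is one more tool, called after "Call:" as name(argument=value, ...), one argument or row to a line, values as JSON. move_arm: Moves the arm, as the interface text tells. Its arguments: {"type":"object","properties":{"targets":{"type":"array"},"squeeze":{"type":"number"}},"required":["targets"]}

```bash
ls; mkdir -p pics; python3 - <<'E'
from station import r,camera,search_frame
import cv2,numpy as np
s=r.read_state();print(s)
for n in("side","top"):
    c=camera(n);cv2.imwrite(f"pics/{n}0.png",c["pixels"][:,:,::-1])
    print(n,{k:v for k,v in c.items() if k!="pixels"})
    for l in["fixture","lid","lid_bar","knee_knob","toggle","toggle_tip","radio_case","speaker_pod","parts_tray"]:
        print(l,[(np.round(d["box"],1).tolist(),round(d["p"],2)) for d in search_frame(c,l)[:2]])
E
```

```text
pics
{'time': 0.0, 'q': array([ 1.23061635e+00,  1.31174299e-01,  1.48926831e+00, -8.46106117e-06,
        1.52297731e+00, -8.53875018e-02]), 'qvel': array([-0.00061391, -0.00140751,  0.00051105,  0.00033632, -0.00025302,
       -0.00066942]), 'joint_efforts': array([-1.25921179e-03, -5.59842932e+01, -4.91752660e+01,  7.68038048e-02,
        3.54190345e-02, -1.34828383e-04]), 'tool_pos': array([0.15101327, 0.58010576, 0.21758562]), 'orientation': array([[-9.67715681e-01,  2.52043644e-01, -6.01709016e-04],
       [ 2.52044319e-01,  9.67714154e-01, -1.72536364e-03],
       [ 1.47415392e-04, -1.82131879e-03, -9.99998331e-01]]), 'wrist_force': array([-0.01606369,  0.1375893 ,  0.42715324]), 'moment': array([-0.02107838, -0.00109823, -0.02943882]), 'width': 0.9994557417136045}
side {'fov_y': 49.44046755025203, 'cx': 254.0124980255666, 'cy': 194.63061688626988, 'T': array([[-0.94871892,  0.2333732 , -0.21323545,  0.25003987],
       [-0.3160991 , -0.69241755,  0.64856711,  1.00124296],
       [ 0.00371022,  0.68271142,  0.73067869,  1.23716943],
       [ 0.        ,  0.        ,  0.       
[... 619 characters left out ...]
238776, -0.23016293,  0.33182871],
       [-0.99924646,  0.03854166, -0.00458779,  0.00984879],
       [ 0.00440975,  0.23016641,  0.97314129,  1.24956558],
       [ 0.        ,  0.        ,  0.        ,  1.        ]]), 'shot': 2}
fixture [([182.5, 146.4, 328.3, 246.4], 0.91)]
lid [([218.4, 145.4, 326.1, 242.4], 0.8)]
lid_bar [([219.0, 141.0, 328.9, 242.9], 0.94)]
knee_knob [([183.9, 175.1, 224.2, 200.4], 0.71), ([183.2, 147.4, 327.2, 243.9], 0.44)]
toggle []
toggle_tip [([185.5, 142.6, 325.1, 242.4], 0.57)]
radio_case [([393.8, 218.5, 418.9, 276.0], 0.62)]
speaker_pod [([395.4, 171.8, 426.2, 194.8], 0.9)]
parts_tray [([95.4, 191.9, 151.4, 248.6], 0.95), ([183.3, 144.4, 323.8, 242.0], 0.64)]
```

```bash
python3 - <<'E'
import cv2
for n in("side","top"):
    i=cv2.imread(f"pics/{n}0.png")
    x0,y0=(150,110) if n=="side" else (170,130)
    cv2.imwrite(f"pics/{n}0z.png",cv2.resize(i[y0:y0+150,x0:x0+200],None,fx=4,fy=4,interpolation=cv2.INTER_CUBIC))
E
```

```text
(no output)
```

View pics/top0.png

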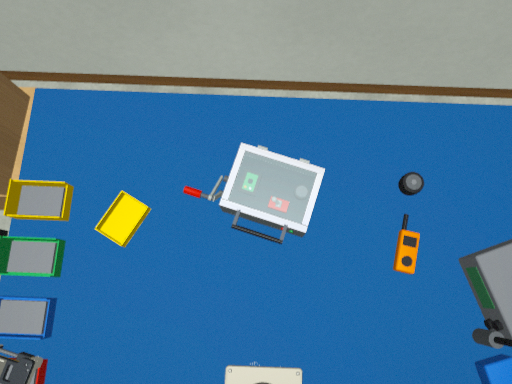

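View pics/side0.png

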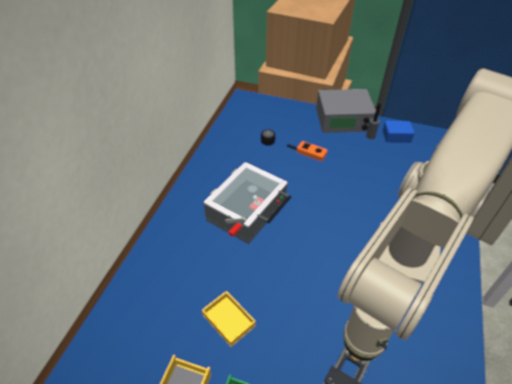

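View pics/top0z.png

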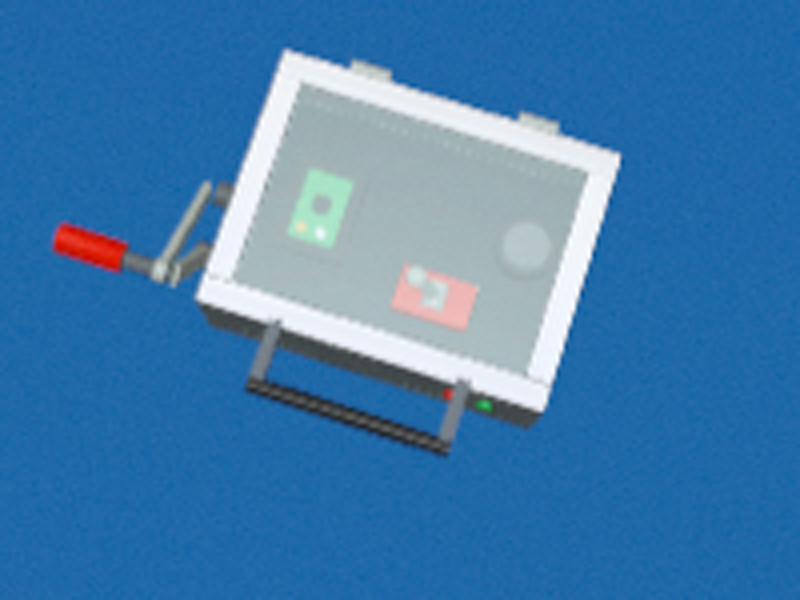

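View pics/side0z.png

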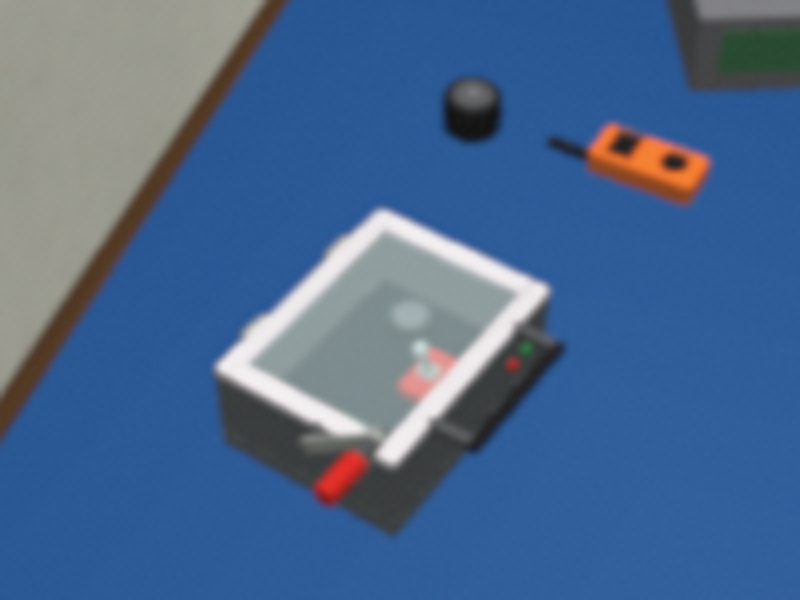

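The box sits with its front turned towards the robot, the stay and red knob are at image left in the top view (knob at about (192,191)), and the toggle leans left. The top view has the tray at (123,218), and the pod and radio at (411,183) and (407,250). I'll fit the box pose from the lid corners in both views.

```bash
cat > h.py <<'E'
import numpy as np,cv2
from scipy.optimize import least_squares
def proj(c,P):
    P=np.atleast_2d(P);T=np.array(c["T"]);p=(P-T[:3,3])@T[:3,:3]
    f=192/np.tan(np.radians(c["fov_y"])/2)
    return np.c_[c["cx"]+f*p[:,0]/-p[:,2],c["cy"]+f*p[:,1]/p[:,2]]
def box2w(v,P):
    P=np.atleast_2d(P);a=v[2];R=np.array([[np.cos(a),-np.sin(a),0],[np.sin(a),np.cos(a),0],[0,0,1]])
    return P@R.T+np.array([v[0],v[1],0])
E
python3 - <<'E'
from h import *
from station import camera
ct=camera("top");cs=camera("side")
L=np.array([[.1,.13,.11],[.1,-.13,.11],[-.1,-.13,.11],[-.1,.13,.11]])
extra=np.array([[-.145,.075,.105],[-.145,-.075,.105],[-.097,.225,.160]])
X=np.r_[L,extra]
T=np.array([[285,50],[620,155],[545,388],[197,297],[250,386],[447,449],[60,238]])/4+[170,130]
S=np.array([[218,368],[382,208],[550,290],[390,468]])/4+[150,110]
f=lambda v:np.r_[(proj(ct,box2w(v,X))-T).ravel(),(proj(cs,box2w(v,L))-S).ravel()]
s=least_squares(f,[.5,0,0]);print(s.x,np.round(s.fun.reshape(-1,2),1))
f2=lambda v:(proj(ct,box2w(v,X))-T).ravel();print(least_squares(f2,[.5,0,0]).x)
f3=lambda v:(proj(cs,box2w(v,L))-S).ravel();print(least_squares(f3,[.5,0,0]).x)
# obstacle positions (ray to plane)
def ray(c,u,z):
    g=lambda w:(proj(c,[[w[0],w[1],z]])[0]-u);return least_squares(g,[.5,0]).x
print("tray",ray(ct,[123,218],.02),"pod",ray(ct,[411,183],.04),"radio",ray(ct,[407,250],.03))
E
```

```text
[ 0.61477424 -0.00781653 -0.27100023] [[-0.5 -0.9]
 [ 0.3 -1.3]
 [-0.3  5.6]
 [-0.8  0.5]
 [-0.7 -0.7]
 [ 0.7 -0.2]
 [-0.7  0.4]
 [-1.7 -1. ]
 [-1.9 -0.9]
 [-0.9 -1.5]
 [ 0.5 -1.9]]
[ 0.61666555 -0.00825123 -0.26461203]
[ 0.60898392 -0.00271634 -0.29084172]
tray [0.51827611 0.44298956] pod [ 0.6582017 -0.4335568] radio [ 0.45391864 -0.41614527]
```

```bash
python3 - <<'E'
import cv2
i=cv2.imread("pics/top0.png");cv2.imwrite("pics/a.png",cv2.resize(i[190:250,210:320],None,fx=7,fy=7,interpolation=cv2.INTER_CUBIC))
i=cv2.imread("pics/side0.png");cv2.imwrite("pics/b.png",cv2.resize(i[155:250,195:305],None,fx=6,fy=6,interpolation=cv2.INTER_CUBIC))
E
```

```text
(no output)
```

View pics/a.png

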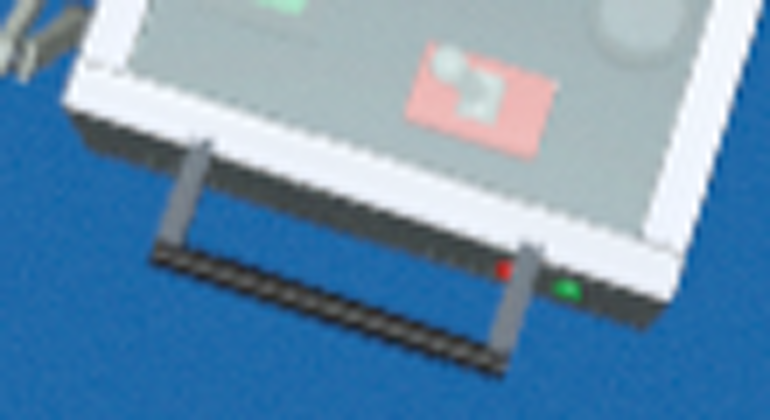

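View pics/b.png

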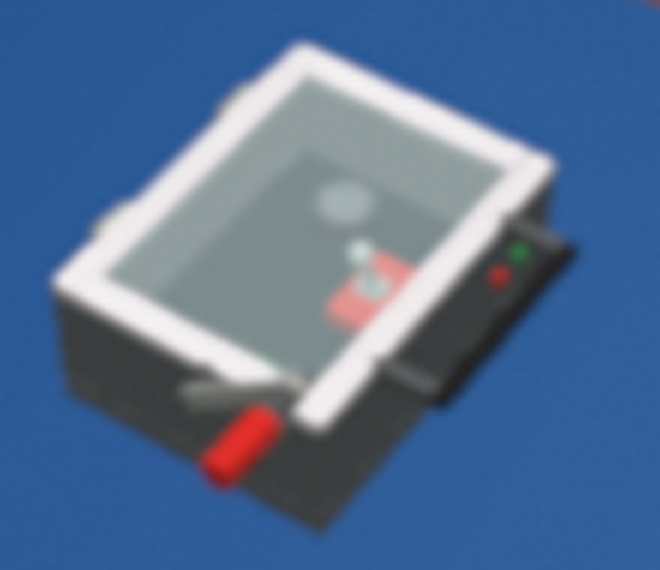

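```bash
python3 - <<'E'
from h import *
from station import camera
ct=camera("top");cs=camera("side")
L=np.array([[.1,.13,.11],[.1,-.13,.11],[-.1,-.13,.11],[-.1,.13,.11]])
extra=np.array([[-.1515,.075,.105],[-.1515,-.075,.105],[-.097,.225,.160]])
X=np.r_[L,extra]
T=np.array([[241.2,142.5],[325,168.7],[305.7,233.3],[219,205],[231.4,226.9],[281.9,243.3],[185,189.5]])
S=np.array([[203.8,202],[245.8,162],[287.7,182.5],[248.3,227]])
f=lambda v:np.r_[(proj(ct,box2w(v,X))-T).ravel(),(proj(cs,box2w(v,L))-S).ravel()]
s=least_squares(f,[.5,0,0],loss="soft_l1");print(s.x,np.round(s.fun.reshape(-1,2),1))
f2=lambda v:(proj(ct,box2w(v,X))-T).ravel();v=least_squares(f2,[.5,0,0]).x;print(v,f2(v).round(1))
f3=lambda v:(proj(cs,box2w(v,L))-S).ravel();v=least_squares(f3,[.5,0,0]).x;print(v,f3(v).round(1))
E
```

```text
[ 0.61279757 -0.00834374 -0.27953232] [[ 0.1 -0.5]
 [ 0.7 -0.2]
 [ 0.   0.2]
 [-0.5  0. ]
 [-0.5  1.5]
 [-0.5  1.8]
 [-0.6  0.3]
 [-0.6 -1.2]
 [-1.3 -0.8]
 [-0.4 -1.2]
 [-0.1 -1.9]]
[ 0.61432875 -0.00875012 -0.27723826] [ 0.2 -0.9  0.8 -0.8  0.3 -0.4 -0.3 -0.4 -0.3  1.  -0.2  1.2 -0.4 -0. ]
[ 0.6084223 -0.0027931 -0.2884955] [-0.2 -0.1 -0.4  0.3  0.4  0.3  0.1 -0.4]
```

```bash
cat >> h.py <<'E'
V=np.array([0.612,-0.007,-0.28])
def go(*targets, jaw=0.0):
    """targets: box-frame TCP mm; jaw: angle (rad, about up) of tool y relative to box x"""
    from station import r
    s=r.read_state();R=np.array(s["orientation"]);p=np.array(s["tool_pos"])
    a=V[2]+jaw;y=np.array([np.cos(a),np.sin(a),0])
    cur=np.arctan2(R[1,1],R[0,1]);d=(a-cur+np.pi)%(2*np.pi)-np.pi
    print("t",round(s["time"],2),"box pos mm",np.round(inv(p),1),"turn",round(-d,3),"F",np.round(s["wrist_force"],1),"w",round(s["width"]*93,1),"q6",round(s["q"][5],2))
    for t in targets:
        w=box2w(V,np.array(t)/1000.)[0]
        print(t,np.round(R.T@(w-p)*100,2))
def inv(p):
    a=V[2];R=np.array([[np.cos(a),-np.sin(a),0],[np.sin(a),np.cos(a),0],[0,0,1]])
    return R.T@(np.array(p)-[V[0],V[1],0])*1000
E
python3 -c "
from h import *
go((-145,0,220))"
```

```text
t 1.2 box pos mm [-605.3  437.4  218.6] turn 1.596 F [ 0.3 -0.7  0.3] w 93.0 q6 -0.09
(-145, 0, 220) [-44.91 -44.89  -0.14]
```

Call:
move_arm(
  targets=[
    {"claw":3.2,"travel":[-6,-6,-3],"turn":0.18},
    {"claw":3.2,"travel":[-12,-12,-3],"turn":0.36},
    {"claw":3.2,"travel":[-16,-16,-3],"turn":0.54},
    {"claw":3.2,"travel":[-20,-20,-3],"turn":0.72},
    {"claw":3.2,"travel":[-24,-24,-3],"turn":0.9},
  ],
)

```text
time: 1.82
tool_pos: [0.3081, 0.3128, 0.2488]
orientation: [[-0.399, 0.917, 0.001], [0.917, 0.399, 0.001], [0.0, 0.001, -1.0]]
wrist_force: [0.5, 0.8, -0.3]
width: 0.509
```

```bash
python3 -c "
from h import *
go((-145,0,220))"
```

```text
t 1.82 box pos mm [-380.4  223.3  248.8] turn 0.691 F [ 0.5  0.8 -0.3] w 47.3 q6 0.27
(-145, 0, 220) [-32.21   3.92   2.88]
```

Call:
move_arm(
  targets=[
    {"claw":3.2,"travel":[-6,0.8,0],"turn":0.18},
    {"claw":3.2,"travel":[-12,1.6,0],"turn":0.36},
    {"claw":3.2,"travel":[-18,2.4,0],"turn":0.54},
    {"claw":3.2,"travel":[-24,3.2,1],"turn":0.69},
    {"claw":3.2,"travel":[-30,3.9,2.9],"turn":0.69},
  ],
)

```text
time: 2.45
tool_pos: [0.4655, 0.0545, 0.2206]
orientation: [[0.273, 0.962, 0.003], [0.962, -0.273, 0.0], [0.001, 0.003, -1.0]]
wrist_force: [0.9, 0.9, -0.5]
width: 0.338
```

```bash
python3 -c "
from h import *
go((-145,0,160),(-145,0,92))"
```

```text
t 2.45 box pos mm [-157.8   18.6  220.6] turn 0.003 F [ 0.9  0.9 -0.5] w 31.5 q6 0.28
(-145, 0, 160) [-1.87  1.26  6.06]
(-145, 0, 92) [-1.88  1.24 12.86]
```

Call:
move_arm(
  targets=[
    {"claw":3.2,"travel":[-1.9,1.3,6],"turn":0},
    {"claw":3.2,"travel":[-1.9,1.3,6],"turn":0},
    {"claw":3.2,"travel":[-1.9,1.3,6],"turn":0},
  ],
)

```text
time: 2.82
tool_pos: [0.4715, 0.0351, 0.1609]
orientation: [[0.271, 0.963, 0.001], [0.963, -0.271, 0.0], [0.0, 0.0, -1.0]]
wrist_force: [-0.4, -0.9, 0.5]
width: 0.345
```

```bash
cat >> h.py <<'E'
def look(tag,box2=(190,150,330,255),box1=(150,110,350,260)):
    from station import camera
    for n,b in(("top",box2),("side",box1)):
        c=camera(n);i=c["pixels"][b[1]:b[3],b[0]:b[2],::-1]
        f=min(800/i.shape[1],600/i.shape[0]);cv2.imwrite(f"pics/{tag}_{n}.png",cv2.resize(i,None,fx=f,fy=f,interpolation=cv2.INTER_CUBIC))
E
python3 -c "
from h import *
go((-145,0,92))
look('c')"
```

```text
t 2.83 box pos mm [-146.7    1.6  160.9] turn 0.006 F [-0.4 -0.9  0.5] w 32.1 q6 0.24
(-145, 0, 92) [-0.17  0.16  6.89]
```

View pics/c_top.png

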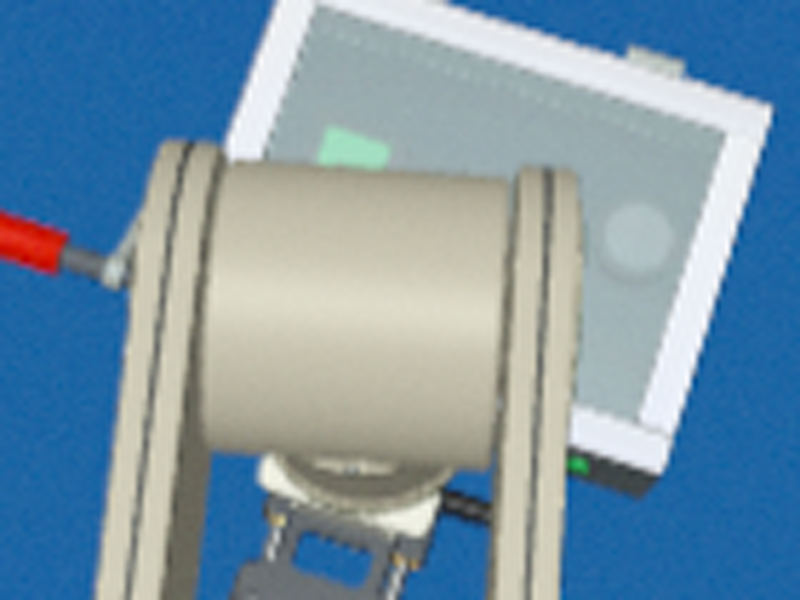

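View pics/c_side.png

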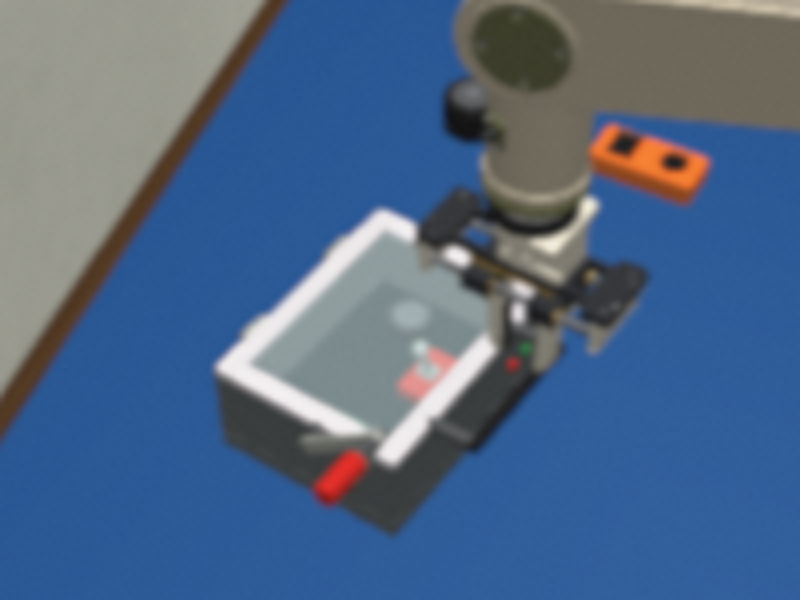

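Call:
move_arm(
  targets=[
    {"claw":3.2,"travel":[-0.2,0.2,2],"turn":0.006},
    {"claw":3.2,"travel":[-0.2,0.2,4],"turn":0.006},
    {"claw":3.2,"travel":[-0.2,0.2,6],"turn":0.006},
    {"claw":3.2,"travel":[-0.2,0.2,7.2],"turn":0.006},
    {"claw":3.2,"travel":[-0.2,0.2,7.2],"turn":0.006},
  ],
)

```text
time: 3.55
tool_pos: [0.4727, 0.0327, 0.0881]
orientation: [[0.275, 0.961, 0.0], [0.961, -0.275, -0.0], [0.0, 0.0, -1.0]]
wrist_force: [-0.3, -0.6, -0.3]
width: 0.345
```

Call:
move_arm(
  targets=[
    {"claw":0.8,"travel":[0,0,0],"turn":0},
    {"claw":0.8,"travel":[0,0,0],"turn":0},
    {"claw":0.8,"travel":[0,0,0],"turn":0},
  ],
  squeeze=20,
)

```text
time: 3.92
tool_pos: [0.4737, 0.0321, 0.0886]
orientation: [[0.276, 0.961, 0.002], [0.961, -0.276, -0.0], [0.001, 0.002, -1.0]]
wrist_force: [2.0, -0.2, 0.3]
width: 0.134
```

```bash
python3 -c "
from h import *
go()"
```

```text
t 3.92 box pos mm [-143.7   -0.7   88.6] turn -0.0 F [ 2.  -0.2  0.3] w 12.5 q6 0.24
```

```bash
sed -i 's/^V=.*/V=np.array([0.6132,-0.0075,-0.28])/' h.py; python3 -c "
from h import *
for t in np.r_[0:1.3:.1,1.28,1.3,1.32]:
  c,s=np.cos(t),np.sin(t); print(round(t,2),(24.5*(1-c)+.5*s).round(2),-(24.5*s+.5*c-.5).round(2))"
```

```text
0.0 0.0 -0.0
0.1 0.17 -2.44
0.2 0.59 -4.86
0.3 1.24 -7.22
0.4 2.13 -9.5
0.5 3.24 -11.68
0.6 4.56 -13.75
0.7 6.08 -15.67
0.8 7.79 -17.42
0.9 9.66 -19.0
1.0 11.68 -20.39
1.1 13.83 -21.56
1.2 16.09 -22.52
1.28 17.95 -23.11
1.3 18.43 -23.24
1.32 18.9 -23.36
```

Call:
move_arm(
  targets=[
    {"claw":0.8,"travel":[0,0.2,-2.4],"turn":0},
    {"claw":0.8,"travel":[0,0.6,-4.9],"turn":0},
    {"claw":0.8,"travel":[0,1.2,-7.2],"turn":0},
    {"claw":0.8,"travel":[0,2.1,-9.5],"turn":0},
    {"claw":0.8,"travel":[0,3.2,-11.7],"turn":0},
  ],
)

```text
time: 4.55
tool_pos: [0.5039, 0.023, 0.2047]
orientation: [[0.277, 0.961, 0.0], [0.961, -0.277, -0.0], [-0.0, 0.0, -1.0]]
wrist_force: [10.2, -2.3, -11.2]
width: 0.132
```

```bash
python3 -c "
from h import *
go()"
```

```text
t 4.55 box pos mm [-113.5   -0.9  204.7] turn -0.0 F [ 10.2  -2.3 -11.2] w 12.3 q6 0.22
```

Call:
move_arm(
  targets=[
    {"claw":0.8,"travel":[0,1.5,-2.0],"turn":0},
    {"claw":0.8,"travel":[0,3.0,-3.9],"turn":0},
    {"claw":0.8,"travel":[0,4.7,-5.6],"turn":0},
    {"claw":0.8,"travel":[0,6.6,-7.2],"turn":0},
    {"claw":0.8,"travel":[0,8.6,-8.6],"turn":0},
  ],
)

```text
time: 5.18
tool_pos: [0.5848, 0.0, 0.2935]
orientation: [[0.276, 0.961, -0.002], [0.961, -0.276, 0.001], [0.0, -0.002, -1.0]]
wrist_force: [-9.2, 2.0, 8.1]
width: 0.131
```

```bash
python3 -c "
from h import *
go()"
```

```text
t 5.17 box pos mm [-29.4  -0.6 293.5] turn 0.001 F [-9.2  2.   8.1] w 12.2 q6 0.19
```

Call:
move_arm(
  targets=[
    {"claw":0.8,"travel":[0,2.0,-1.2],"turn":0},
    {"claw":0.8,"travel":[0,4.3,-2.2],"turn":0},
    {"claw":0.8,"travel":[0,5.4,-2.6],"turn":0},
    {"claw":0.8,"travel":[0,6.2,-2.8],"turn":0},
    {"claw":0.8,"travel":[0,6.2,-2.8],"turn":0},
  ],
)

```text
time: 5.8
tool_pos: [0.6463, -0.0177, 0.3203]
orientation: [[0.276, 0.961, 0.002], [0.961, -0.276, -0.0], [0.0, 0.002, -1.0]]
wrist_force: [-0.9, 0.2, 6.4]
width: 0.134
```

```bash
python3 -c "
from h import *
go()
look('d',(150,90,350,255))"
```

```text
t 5.8 box pos mm [ 34.6  -0.7 320.3] turn -0.0 F [-0.9  0.2  6.4] w 12.4 q6 0.17
```

View pics/d_top.png

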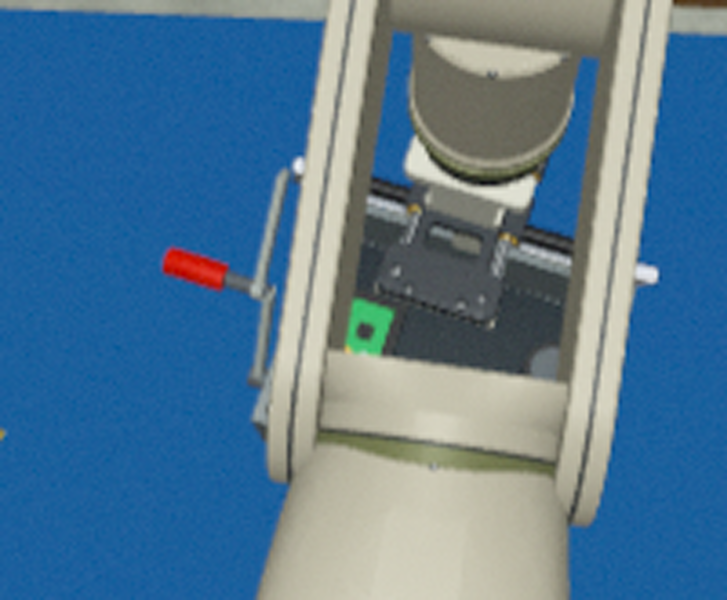

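View pics/d_side.png

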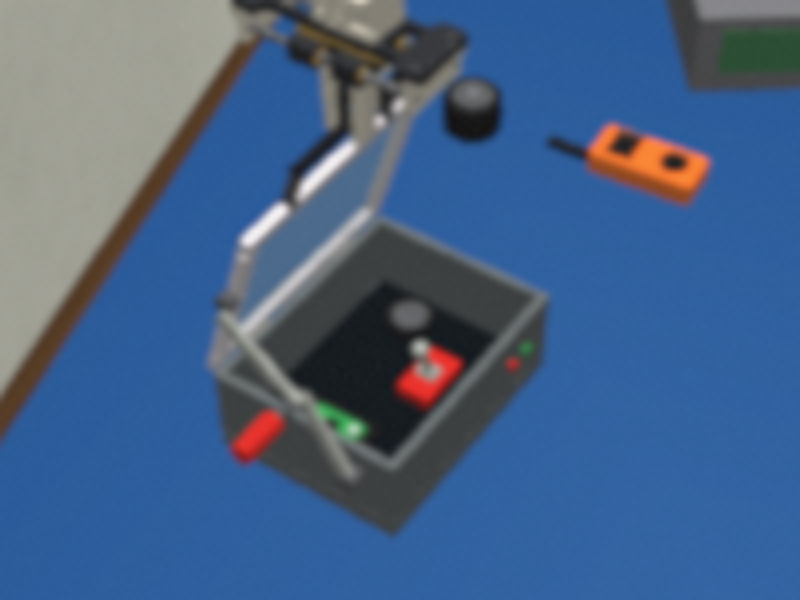

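```bash
cat >> h.py <<'E'
def knee(th):
    A=np.array([-60.,70.]);B=np.array([100-120*np.cos(th)+5*np.sin(th)*0,100+120*np.sin(th)])
    d=B-A;l=np.hypot(*d);h=np.sqrt(max(0,97.5**2-l*l/4));m=(A+B)/2;n=np.array([-d[1],d[0]])/l
    return m+n*h
E
python3 -c "
from h import *
from station import camera
for t in (0,.3,.6,1.0,1.2,1.25,1.28,1.3,1.31,1.315): print(t,knee(t).round(1))
c=camera('top')
k=knee(1.285)
for k in (knee(1.25),knee(1.285),knee(1.3)): print(proj(c,box2w(V,[[k[0]/1e3,.177,k[1]/1e3],[k[0]/1e3,.225,k[1]/1e3]])))
go((34,0,400),(0,210,400))
"
```

```text
0 [-96.5 160.4]
0.3 [-110.5  153.4]
0.6 [-96.3 160.5]
1.0 [-56.4 167.4]
1.2 [-27.2 161.8]
1.25 [-17.6 157.8]
1.28 [-10.5 154. ]
1.3 [ -4.1 149.9]
1.31 [  1.4 145.7]
1.315 [  4.8 143. ]
[[210.48248644 168.78198482]
 [194.33760908 163.59529257]]
[[211.72480168 166.48360928]
 [195.66633305 161.33236842]]
[[212.47279782 165.19894841]
 [196.47209735 160.07056959]]
t 5.95 box pos mm [ 34.6  -0.7 320.4] turn -0.0 F [ 1.  -0.6  5.4] w 12.1 q6 0.17
(34, 0, 400) [ 0.07 -0.04 -7.96]
(0, 210, 400) [21.07 -3.45 -7.96]
```

Call:
move_arm(
  targets=[
    {"claw":4.5,"travel":[0,0,0],"turn":0},
    {"claw":4.5,"travel":[0,0,0],"turn":0},
    {"claw":4.5,"travel":[0,0,0],"turn":0},
    {"claw":4.5,"travel":[0,0,-4],"turn":0},
    {"claw":5.5,"travel":[0,0,-7],"turn":0},
  ],
)

```text
time: 6.58
tool_pos: [0.6455, -0.0175, 0.3897]
orientation: [[0.276, 0.961, -0.0], [0.961, -0.276, 0.0], [-0.0, -0.0, -1.0]]
wrist_force: [1.2, 0.1, 0.1]
width: 0.547
```

Call:
move_arm(
  targets=[
    {"claw":5.5,"travel":[5,-1,0],"turn":0},
    {"claw":5.5,"travel":[10,-2,0],"turn":0},
    {"claw":5.5,"travel":[15,-3.4,0],"turn":0},
    {"claw":5.5,"travel":[21,-4.2,0],"turn":0},
    {"claw":5.5,"travel":[21,-4.2,0],"turn":0},
  ],
)

```text
time: 7.2
tool_pos: [0.6626, 0.2005, 0.387]
orientation: [[0.271, 0.963, -0.002], [0.963, -0.271, 0.001], [-0.0, -0.002, -1.0]]
wrist_force: [-0.2, -0.7, -0.6]
width: 0.593
```

```bash
python3 -c "
from h import *
go((-9,210,230),(-9,210,136))
look('e',(150,90,350,255))"
```

```text
t 7.2 box pos mm [-10.  213.6 387. ] turn 0.005 F [-0.2 -0.7 -0.6] w 55.2 q6 0.49
(-9, 210, 230) [-0.36  0.13 15.7 ]
(-9, 210, 136) [-0.36  0.15 25.1 ]
```

View pics/e_side.png

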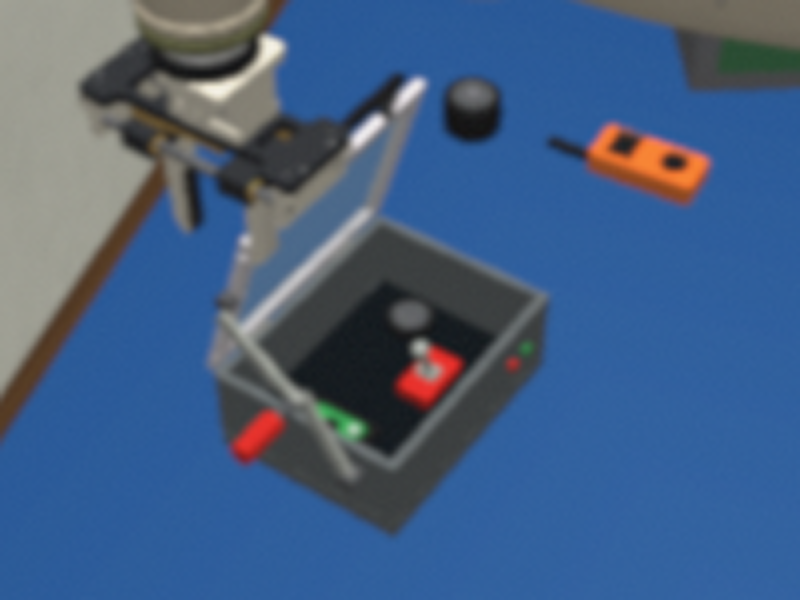

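Call:
move_arm(
  targets=[
    {"claw":5.5,"travel":[-0.3,0.1,5],"turn":0},
    {"claw":5.5,"travel":[-0.3,0.1,10],"turn":0},
    {"claw":5.5,"travel":[-0.3,0.1,15],"turn":0},
    {"claw":5.5,"travel":[-0.3,0.1,19],"turn":0},
    {"claw":5.5,"travel":[-0.3,0.1,19],"turn":0},
  ],
)

```text
time: 7.92
tool_pos: [0.661, 0.1903, 0.1942]
orientation: [[0.278, 0.96, -0.008], [0.96, -0.278, -0.002], [-0.004, -0.007, -1.0]]
wrist_force: [-0.5, -0.4, 0.5]
width: 0.592
```

```bash
python3 -c "
from h import *
go((-9,210,136))
look('f',(150,90,350,255))"
```

```text
t 7.92 box pos mm [ -8.7 203.3 194.2] turn -0.002 F [-0.5 -0.4  0.5] w 55.1 q6 0.49
(-9, 210, 136) [0.69 0.01 5.82]
```

View pics/f_side.png

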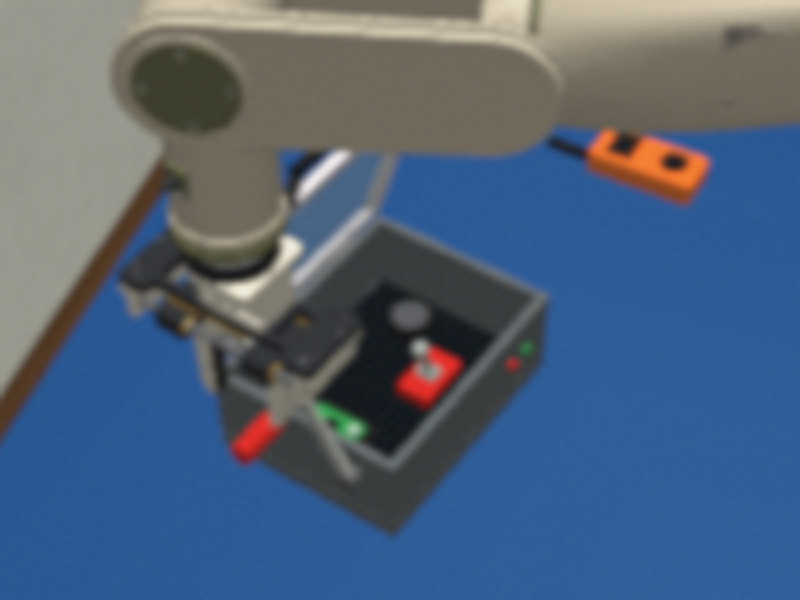

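Call:
move_arm(
  targets=[
    {"claw":5.5,"travel":[0.7,0,2],"turn":0},
    {"claw":5.5,"travel":[0.7,0,4],"turn":0},
    {"claw":5.5,"travel":[0.7,0,5.8],"turn":0},
    {"claw":5.5,"travel":[0.7,0,5.8],"turn":0},
  ],
)

```text
time: 8.52
tool_pos: [0.6635, 0.199, 0.1373]
orientation: [[0.276, 0.961, -0.005], [0.961, -0.276, -0.001], [-0.003, -0.005, -1.0]]
wrist_force: [0.4, 0.4, -0.6]
width: 0.591
```

Call:
move_arm(
  targets=[
    {"claw":1.6,"travel":[0,0,0],"turn":0},
    {"claw":1.6,"travel":[0,0,0],"turn":0},
    {"claw":1.6,"travel":[0,0,0],"turn":0},
  ],
  squeeze=30,
)

```text
time: 8.9
tool_pos: [0.6659, 0.1995, 0.1417]
orientation: [[0.276, 0.961, 0.001], [0.961, -0.276, 0.0], [0.001, 0.001, -1.0]]
wrist_force: [-1.3, 0.8, -0.8]
width: 0.319
```

```bash
python3 -c "
from h import *
go((4,210,126),(13,210,120))"
```

```text
t 8.9 box pos mm [ -6.5 213.5 141.7] turn -0.0 F [-1.3  0.8 -0.8] w 29.7 q6 0.5
(4, 210, 126) [-0.35  1.05  1.57]
(13, 210, 120) [-0.35  1.95  2.17]
```

Call:
move_arm(
  targets=[
    {"claw":1.6,"travel":[0,0,0.3],"turn":0},
    {"claw":1.6,"travel":[0,0,0.3],"turn":0},
    {"claw":1.6,"travel":[0,0,0.3],"turn":0},
  ],
)

```text
time: 9.28
tool_pos: [0.6661, 0.1995, 0.1385]
orientation: [[0.276, 0.961, 0.002], [0.961, -0.276, 0.0], [0.001, 0.002, -1.0]]
wrist_force: [1.7, -0.5, 3.5]
width: 0.226
```

```bash
python3 -c "
from h import *
go((4,210,126),(13,210,120))"
```

```text
t 9.28 box pos mm [ -6.4 213.5 138.5] turn -0.0 F [ 1.7 -0.5  3.5] w 21.0 q6 0.5
(4, 210, 126) [-0.35  1.04  1.25]
(13, 210, 120) [-0.35  1.94  1.85]
```

Call:
move_arm(
  targets=[
    {"claw":1.6,"travel":[0,0.5,0.3],"turn":0},
    {"claw":1.6,"travel":[0,0.9,0.6],"turn":0},
    {"claw":1.6,"travel":[0,1.3,1.0],"turn":0},
    {"claw":1.6,"travel":[0,1.6,1.3],"turn":0},
    {"claw":1.6,"travel":[0,1.8,1.5],"turn":0},
  ],
)

```text
time: 9.9
tool_pos: [0.682, 0.1949, 0.1227]
orientation: [[0.276, 0.961, -0.002], [0.961, -0.276, 0.001], [-0.0, -0.002, -1.0]]
wrist_force: [-15.0, 3.7, 17.4]
width: 0.226
```

```bash
python3 -c "
from h import *
go((4,210,126),(13,210,120))
look('g',(150,90,350,255))"
```

```text
t 9.9 box pos mm [ 10.1 213.6 122.7] turn 0.0 F [-15.    3.7  17.4] w 21.0 q6 0.49
(4, 210, 126) [-0.35 -0.61 -0.33]
(13, 210, 120) [-0.36  0.29  0.27]
```

View pics/g_side.png

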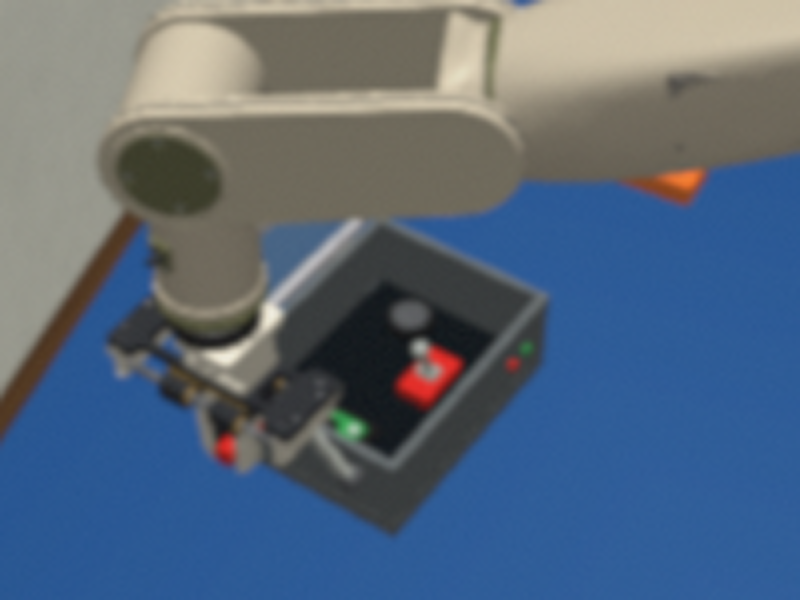

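View pics/g_top.png

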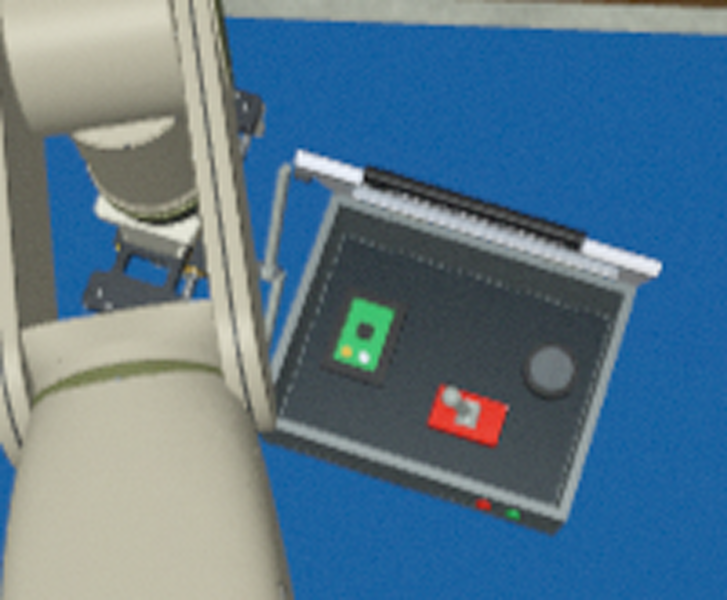

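Call:
move_arm(
  targets=[
    {"claw":1.6,"travel":[0,0.1,0.1],"turn":0},
    {"claw":1.6,"travel":[0,0.2,0.2],"turn":0},
    {"claw":1.6,"travel":[0,0.3,0.2],"turn":0},
    {"claw":1.6,"travel":[0,0.3,0.2],"turn":0},
  ],
)

```text
time: 10.5
tool_pos: [0.6822, 0.195, 0.1223]
orientation: [[0.275, 0.961, -0.007], [0.961, -0.275, 0.001], [-0.001, -0.007, -1.0]]
wrist_force: [-24.5, 2.8, 21.7]
width: 0.227
```

```bash
python3 -c "
from h import *
go()"
```

```text
t 10.5 box pos mm [ 10.4 213.6 122.3] turn 0.001 F [-24.5   2.8  21.7] w 21.1 q6 0.48
```

Call:
move_arm(
  targets=[
    {"claw":1.6,"travel":[0,-0.3,-0.2],"turn":0},
    {"claw":5.5,"travel":[0,-0.3,-0.2],"turn":0},
    {"claw":5.5,"travel":[0,-0.3,-0.2],"turn":0},
    {"claw":5.5,"travel":[0,-0.3,-0.2],"turn":0},
    {"claw":5.5,"travel":[0,-0.3,-0.2],"turn":0},
  ],
)

```text
time: 11.12
tool_pos: [0.6828, 0.1941, 0.1224]
orientation: [[0.277, 0.961, -0.0], [0.961, -0.277, -0.0], [-0.0, -0.0, -1.0]]
wrist_force: [0.1, -0.4, 0.1]
width: 0.577
```

```bash
python3 -c "
from h import *
go((10,213,400))"
```

```text
t 11.12 box pos mm [ 11.2 213.  122.4] turn -0.0 F [ 0.1 -0.4  0.1] w 53.7 q6 0.49
(10, 213, 400) [-1.000e-02 -1.200e-01 -2.776e+01]
```

Call:
move_arm(
  targets=[
    {"claw":5.5,"travel":[0,0,-5],"turn":0},
    {"claw":4,"travel":[0,-0.5,-10],"turn":0},
    {"claw":2,"travel":[0,-1.5,-15],"turn":0},
    {"claw":0,"travel":[-1,-4,-19],"turn":-0.18},
    {"claw":0,"travel":[-4,-8,-20],"turn":-0.36},
  ],
)

```text
time: 11.75
tool_pos: [0.5958, 0.1786, 0.3265]
orientation: [[-0.086, 0.996, 0.006], [0.996, 0.086, 0.001], [0.001, 0.006, -1.0]]
wrist_force: [-0.5, -0.8, 1.1]
width: 0.206
```

```bash
python3 -c "
from h import *
go((-60,35,310),jaw=np.pi/2)
look('h',(150,90,350,255))"
```

```text
t 11.75 box pos mm [-68.2 174.1 326.5] turn -1.204 F [-0.5 -0.8  1.1] w 19.2 q6 0.12
(-60, 35, 310) [-13.28  -4.23   1.61]
```

View pics/h_side.png

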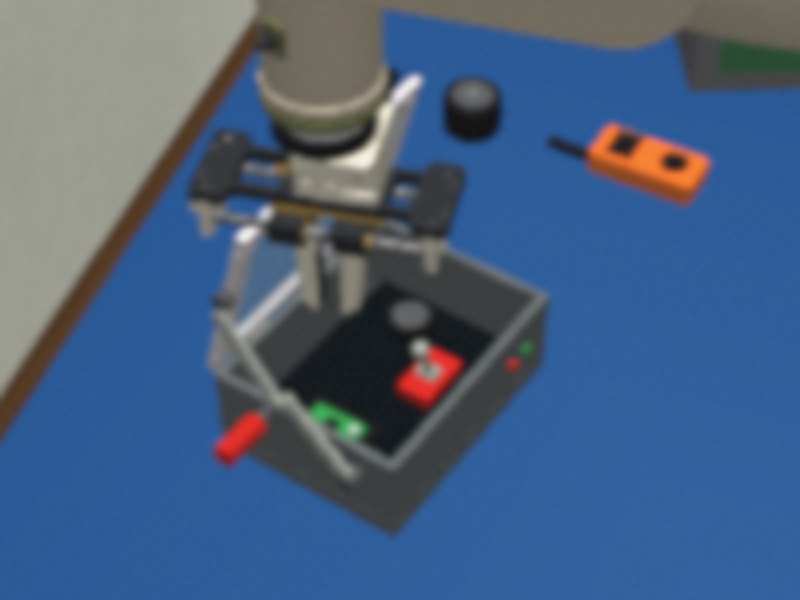

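View pics/h_top.png

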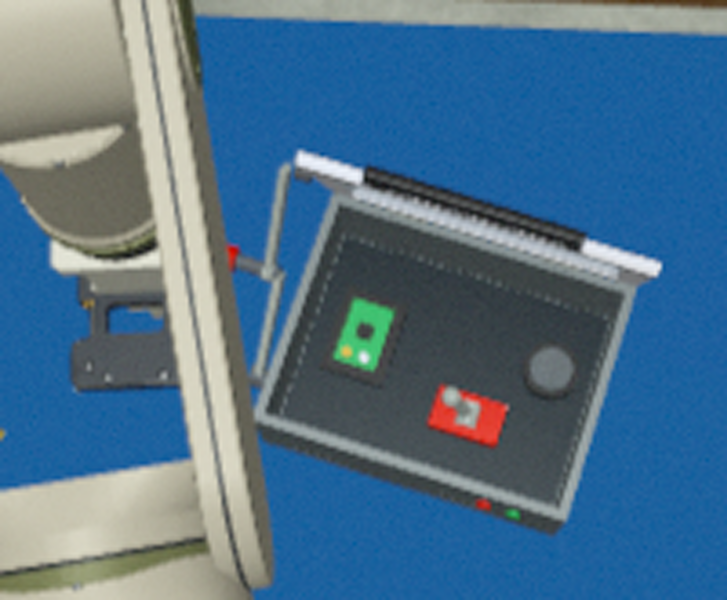

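```bash
python3 -c "
from h import *
from station import camera
c=camera('top');print(proj(c,box2w(V,[[-.03,-.008,.081],[-.03,-.03,.036]])))
c=camera('side');print(proj(c,box2w(V,[[-.03,-.008,.081],[.011,.225,.138]])), 150+420/4,110+347/4, )
"
```

```text
[[271.59007051 199.04748791]
 [278.15333673 204.36487834]]
[[253.82554682 198.28928211]
 [204.93584832 223.52636653]] 255.0 196.75
```

Call:
move_arm(
  targets=[
    {"claw":0,"travel":[-4,-1.3,0],"turn":-0.18},
    {"claw":0,"travel":[-8,-2.5,0],"turn":-0.36},
    {"claw":0,"travel":[-11,-3.5,0],"turn":-0.54},
    {"claw":0,"travel":[-13.3,-4.2,0],"turn":-0.72},
    {"claw":0,"travel":[-13.3,-4.2,1],"turn":-0.9},
  ],
)

```text
time: 12.58
tool_pos: [0.5648, 0.0404, 0.3131]
orientation: [[-0.832, 0.555, 0.002], [0.555, 0.832, -0.0], [-0.002, 0.001, -1.0]]
wrist_force: [0.3, 0.5, -0.1]
width: 0.008
```

```bash
python3 -c "
from h import *
go((-31,38,250),(-31,38,150),(-31,38,68),jaw=np.pi/2)"
```

```text
t 12.57 box pos mm [-59.7  32.6 313.1] turn -0.309 F [ 0.3  0.5 -0.1] w 0.8 q6 -1.0
(-31, 38, 250) [-2.56  1.38  6.32]
(-31, 38, 150) [-2.55  1.38 16.32]
(-31, 38, 68) [-2.54  1.37 24.52]
```

Call:
move_arm(
  targets=[
    {"claw":0,"travel":[-2,1,2],"turn":-0.16},
    {"claw":0,"travel":[-2.6,1.4,6],"turn":-0.31},
    {"claw":0,"travel":[-2.6,1.4,11],"turn":-0.31},
    {"claw":0,"travel":[-2.6,1.4,16],"turn":-0.31},
    {"claw":0,"travel":[-2.6,1.4,19],"turn":-0.31},
  ],
)

```text
time: 13.2
tool_pos: [0.5921, 0.0393, 0.1186]
orientation: [[-0.96, 0.279, -0.004], [0.279, 0.96, 0.0], [0.004, -0.001, -1.0]]
wrist_force: [-0.2, 0.4, -0.7]
width: 0.003
```

```bash
python3 -c "
from h import *
go((-31,38,68),(-31,-27,68),jaw=np.pi/2)
look('i',(150,90,350,255))"
```

```text
t 13.2 box pos mm [-33.3  39.1 118.6] turn -0.002 F [-0.2  0.4 -0.7] w 0.3 q6 -1.31
(-31, 38, 68) [-0.25 -0.11  5.06]
(-31, -27, 68) [-0.26 -6.61  5.06]
```

View pics/i_side.png

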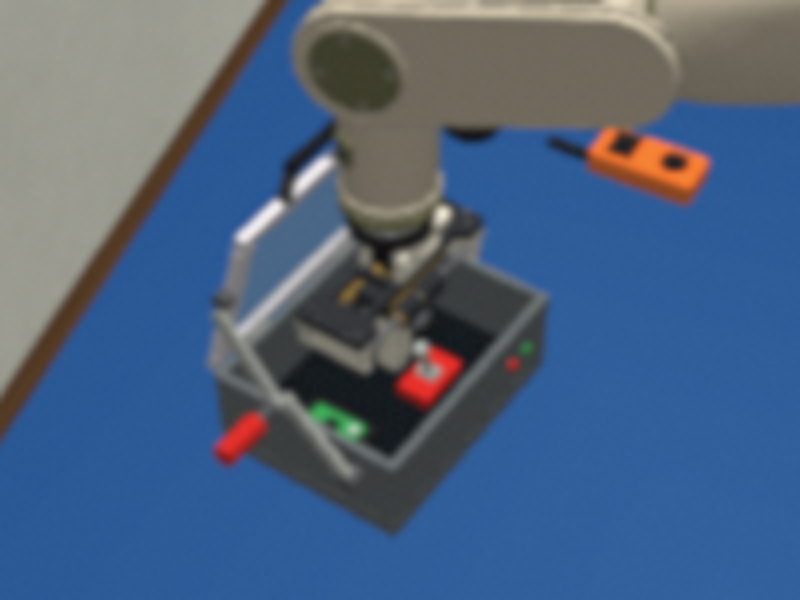

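Call:
move_arm(
  targets=[
    {"claw":0,"travel":[0.2,-0.1,1.5],"turn":0},
    {"claw":0,"travel":[0.2,-0.1,3],"turn":0},
    {"claw":0,"travel":[0.2,-0.1,4.7],"turn":0},
    {"claw":0,"travel":[0.2,-0.1,4.7],"turn":0},
  ],
)

```text
time: 13.8
tool_pos: [0.5894, 0.0389, 0.0738]
orientation: [[-0.961, 0.277, -0.003], [0.277, 0.961, 0.0], [0.003, -0.001, -1.0]]
wrist_force: [-0.3, -0.3, 0.1]
width: 0.001
```

```bash
python3 -c "
from h import *
go((-34,38,72),(-34,-27,72),jaw=np.pi/2)"
```

```text
t 13.8 box pos mm [-35.7  38.1  73.8] turn -0.001 F [-0.3 -0.3  0.1] w 0.1 q6 -1.31
(-34, 38, 72) [-0.17 -0.01  0.18]
(-34, -27, 72) [-0.18 -6.51  0.18]
```

Call:
move_arm(
  targets=[
    {"claw":0,"travel":[-0.1,-1.5,0.1],"turn":0},
    {"claw":0,"travel":[-0.1,-3,0.1],"turn":0},
    {"claw":0,"travel":[-0.1,-4.2,0.1],"turn":0},
    {"claw":0,"travel":[-0.1,-5.3,0.1],"turn":0},
    {"claw":0,"travel":[-0.1,-6.1,0.1],"turn":0},
  ],
)

```text
time: 14.42
tool_pos: [0.5746, -0.0209, 0.0748]
orientation: [[-0.961, 0.278, 0.0], [0.278, 0.961, 0.0], [-0.0, 0.0, -1.0]]
wrist_force: [0.7, 1.3, -0.6]
width: 0.008
```

```bash
python3 -c "
from h import *
go((-34,-27,72),jaw=np.pi/2)
look('j',(150,90,350,255))"
```

```text
t 14.43 box pos mm [-33.4 -23.5  74.8] turn -0.001 F [ 0.7  1.3 -0.6] w 0.8 q6 -1.41
(-34, -27, 72) [ 0.06 -0.35  0.28]
```

View pics/j_side.png

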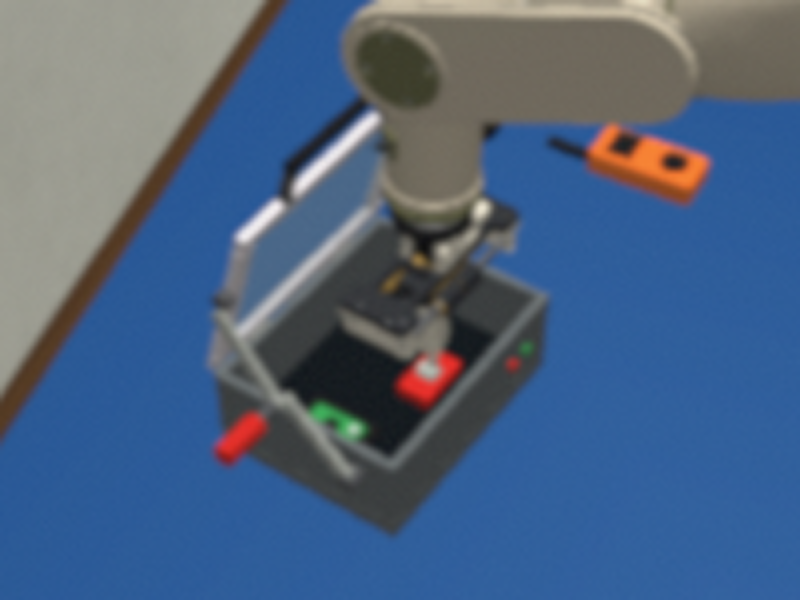

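Call:
move_arm(
  targets=[
    {"claw":0,"travel":[0,-0.3,0.1],"turn":0},
    {"claw":0,"travel":[0,-0.5,0.1],"turn":0},
    {"claw":0,"travel":[0,-0.5,0.1],"turn":0},
  ],
)

```text
time: 14.9
tool_pos: [0.5733, -0.0247, 0.0735]
orientation: [[-0.961, 0.277, -0.0], [0.277, 0.961, 0.0], [0.0, -0.0, -1.0]]
wrist_force: [-0.1, 1.9, -0.5]
width: 0.004
```

```bash
python3 -c "
from h import *
go((-34,-27,72),jaw=np.pi/2)"
```

```text
t 14.9 box pos mm [-33.6 -27.5  73.5] turn -0.001 F [-0.1  1.9 -0.5] w 0.4 q6 -1.42
(-34, -27, 72) [0.04 0.05 0.15]
```

Call:
move_arm(
  targets=[
    {"claw":0,"travel":[0,-0.3,0],"turn":0},
    {"claw":0,"travel":[0,-0.5,0],"turn":0},
    {"claw":0,"travel":[0,-0.5,0],"turn":0},
  ],
)

```text
time: 15.28
tool_pos: [0.5727, -0.0263, 0.0735]
orientation: [[-0.961, 0.276, 0.001], [0.276, 0.961, 0.005], [-0.0, 0.005, -1.0]]
wrist_force: [5.4, 15.2, -3.3]
width: 0.005
```

```bash
python3 -c "
from h import *
go((-34,-27,72),jaw=np.pi/2)"
```

```text
t 15.28 box pos mm [-33.8 -29.2  73.5] turn 0.0 F [ 5.4 15.2 -3.3] w 0.4 q6 -1.43
(-34, -27, 72) [0.02 0.22 0.15]
```

Call:
move_arm(
  targets=[
    {"claw":0,"travel":[0,0.5,0],"turn":0},
    {"claw":0,"travel":[0,3,0],"turn":0},
    {"claw":0,"travel":[0.5,4,-4],"turn":0},
    {"claw":0,"travel":[1.5,4,-9],"turn":0},
    {"claw":0,"travel":[2.5,4,-14],"turn":0},
  ],
)

```text
time: 15.9
tool_pos: [0.5585, 0.0158, 0.2149]
orientation: [[-0.961, 0.277, -0.001], [0.277, 0.961, -0.001], [0.001, -0.001, -1.0]]
wrist_force: [0.9, -0.2, -0.6]
width: 0.005
```

```bash
python3 -c "
from h import *
go((-40,210,320),(11,210,320),(11,210,121),jaw=0)
look('k',(150,90,350,255))"
```

```text
t 15.9 box pos mm [-59.    7.2 214.9] turn 1.57 F [ 0.9 -0.2 -0.6] w 0.4 q6 -1.35
(-40, 210, 320) [ -1.89  20.27 -10.52]
(11, 210, 320) [ -6.99  20.27 -10.53]
(11, 210, 121) [-7.   20.29  9.37]
```

View pics/k_side.png

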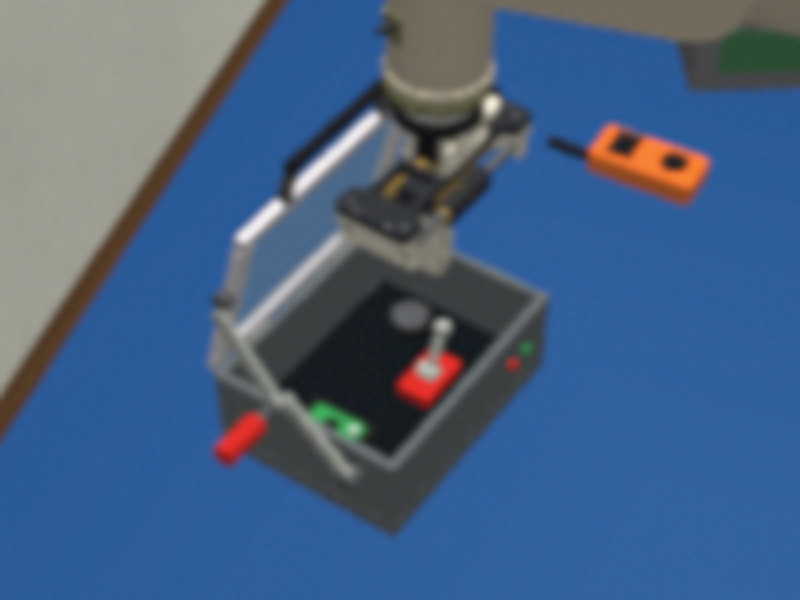

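```bash
python3 -c "
from h import *
from station import camera
c=camera('side')
for a in (0,.3,.6,.75,.9):
  b=.454-a; print(a,((proj(c,box2w(V,[[-.03,-.03+.05*np.sin(b),.036+.05*np.cos(b)]]))-[150,110])*4).round(0))
"
```

```text
0 [[415. 353.]]
0.3 [[424. 341.]]
0.6 [[433. 331.]]
0.75 [[437. 328.]]
0.9 [[441. 325.]]
```

Call:
move_arm(
  targets=[
    {"claw":1,"travel":[0,2,-5],"turn":0.18},
    {"claw":2,"travel":[0,6,-10],"turn":0.36},
    {"claw":3,"travel":[0,11,-10.5],"turn":0.54},
    {"claw":5.5,"travel":[0,16,-10.5],"turn":0.72},
    {"claw":5.5,"travel":[-2,20.3,-10.5],"turn":0.9},
  ],
)

```text
time: 16.68
tool_pos: [0.6344, 0.2072, 0.3175]
orientation: [[-0.376, 0.927, -0.001], [0.927, 0.376, -0.001], [-0.0, -0.001, -1.0]]
wrist_force: [0.1, -1.2, 1.7]
width: 0.489
```

```bash
python3 -c "
from h import *
go((-10,210,320),(11,210,220),(11,210,121),jaw=0)"
```

```text
t 16.68 box pos mm [-39.  212.2 317.5] turn 0.665 F [ 0.1 -1.2  1.7] w 45.5 q6 -0.15
(-10, 210, 320) [-1.96  2.14 -0.26]
(11, 210, 220) [-3.25  3.81  9.74]
(11, 210, 121) [-3.25  3.83 19.64]
```

Call:
move_arm(
  targets=[
    {"claw":5.5,"travel":[-1,1,0],"turn":0.18},
    {"claw":5.5,"travel":[-2,2,0],"turn":0.36},
    {"claw":5.5,"travel":[-3.2,3.8,0],"turn":0.54},
    {"claw":5.5,"travel":[-3.2,3.8,4],"turn":0.665},
    {"claw":5.5,"travel":[-3.2,3.8,9],"turn":0.665},
  ],
)

```text
time: 17.3
tool_pos: [0.6825, 0.1897, 0.2269]
orientation: [[0.274, 0.962, 0.001], [0.962, -0.274, -0.0], [-0.0, 0.001, -1.0]]
wrist_force: [-1.2, 0.4, -0.7]
width: 0.594
```

```bash
python3 -c "
from h import *
go((11,211,121),jaw=0)"
```

```text
t 17.3 box pos mm [ 12.1 208.7 226.9] turn 0.003 F [-1.2  0.4 -0.7] w 55.2 q6 0.48
(11, 211, 121) [ 0.23 -0.12 10.59]
```

Call:
move_arm(
  targets=[
    {"claw":5.5,"travel":[0.2,-0.1,4],"turn":0},
    {"claw":5.5,"travel":[0.2,-0.1,8],"turn":0},
    {"claw":5.5,"travel":[0.2,-0.1,10.6],"turn":0},
    {"claw":3.0,"travel":[0.2,-0.1,10.6],"turn":0},
    {"claw":1.6,"travel":[0.2,-0.1,10.6],"turn":0},
  ],
)

```text
time: 17.92
tool_pos: [0.6817, 0.1922, 0.1231]
orientation: [[0.272, 0.962, 0.0], [0.962, -0.272, -0.0], [-0.0, 0.0, -1.0]]
wrist_force: [0.7, 0.4, 0.7]
width: 0.424
```

Call:
move_arm(
  targets=[
    {"claw":1.6,"travel":[0,0,0],"turn":0},
    {"claw":1.6,"travel":[0,0,0],"turn":0},
    {"claw":1.6,"travel":[0,0,0],"turn":0},
    {"claw":1.6,"travel":[0,0,0],"turn":0},
  ],
  squeeze=40,
)

```text
time: 18.42
tool_pos: [0.681, 0.193, 0.1244]
orientation: [[0.271, 0.963, -0.0], [0.963, -0.271, 0.001], [0.001, -0.0, -1.0]]
wrist_force: [-5.7, 0.8, 5.1]
width: 0.224
```

```bash
python3 -c "
from h import *
go(jaw=0)
p0=np.radians(43.8)
for p in np.radians([43.8,45,47,50,53,56,60,64,68,72,76,80,84,88,92,96,100,104,108,111]):
  print(np.degrees(p).round(1), ((np.array([np.cos(p)-np.cos(p0),-(np.sin(p)-np.sin(p0))]))*9.75).round(2))"
```

```text
t 18.43 box pos mm [  9.8 211.4 124.4] turn 0.005 F [-5.7  0.8  5.1] w 20.8 q6 0.48
43.8 [ 0. -0.]
45.0 [-0.14 -0.15]
47.0 [-0.39 -0.38]
50.0 [-0.77 -0.72]
53.0 [-1.17 -1.04]
56.0 [-1.59 -1.33]
60.0 [-2.16 -1.7 ]
64.0 [-2.76 -2.01]
68.0 [-3.38 -2.29]
72.0 [-4.02 -2.52]
76.0 [-4.68 -2.71]
80.0 [-5.34 -2.85]
84.0 [-6.02 -2.95]
88.0 [-6.7 -3. ]
92.0 [-7.38 -3.  ]
96.0 [-8.06 -2.95]
100.0 [-8.73 -2.85]
104.0 [-9.4  -2.71]
108.0 [-10.05  -2.52]
111.0 [-10.53  -2.35]
```

Call:
move_arm(
  targets=[
    {"claw":1.6,"travel":[0,-0.2,-0.2],"turn":0},
    {"claw":1.6,"travel":[0,-0.4,-0.4],"turn":0},
    {"claw":1.6,"travel":[0,-0.8,-0.7],"turn":0},
    {"claw":1.6,"travel":[0,-1.2,-1.0],"turn":0},
    {"claw":1.6,"travel":[0,-1.6,-1.3],"turn":0},
  ],
)

```text
time: 19.05
tool_pos: [0.667, 0.1966, 0.1361]
orientation: [[0.272, 0.962, 0.002], [0.962, -0.272, 0.0], [0.001, 0.002, -1.0]]
wrist_force: [6.7, 0.2, -2.1]
width: 0.225
```

```bash
python3 -c "
from h import *
go(jaw=0)"
```

```text
t 19.05 box pos mm [ -4.7 211.  136.1] turn 0.005 F [ 6.7  0.2 -2.1] w 20.9 q6 0.49
```

Broken past straight with low force. Continuing along the arc.

Call:
move_arm(
  targets=[
    {"claw":1.6,"travel":[0,-0.6,-0.4],"turn":0},
    {"claw":1.6,"travel":[0,-1.2,-0.7],"turn":0},
    {"claw":1.6,"travel":[0,-1.8,-1.0],"turn":0},
    {"claw":1.6,"travel":[0,-2.4,-1.2],"turn":0},
    {"claw":1.6,"travel":[0,-3.1,-1.4],"turn":0},
  ],
)

```text
time: 19.68
tool_pos: [0.6371, 0.2047, 0.1501]
orientation: [[0.272, 0.962, 0.002], [0.962, -0.272, -0.0], [0.0, 0.002, -1.0]]
wrist_force: [6.6, -1.8, -3.1]
width: 0.226
```

```bash
python3 -c "
from h import *
go(jaw=0)"
```

```text
t 19.68 box pos mm [-35.7 210.5 150.1] turn 0.004 F [ 6.6 -1.8 -3.1] w 21.0 q6 0.51
```

Call:
move_arm(
  targets=[
    {"claw":1.6,"travel":[0,-0.7,-0.1],"turn":0},
    {"claw":1.6,"travel":[0,-1.3,-0.2],"turn":0},
    {"claw":1.6,"travel":[0,-2.0,-0.3],"turn":0},
    {"claw":1.6,"travel":[0,-2.7,-0.3],"turn":0},
    {"claw":1.6,"travel":[0,-3.4,-0.2],"turn":0},
  ],
)

```text
time: 20.3
tool_pos: [0.6049, 0.2137, 0.1528]
orientation: [[0.272, 0.962, 0.004], [0.962, -0.272, -0.0], [0.001, 0.004, -1.0]]
wrist_force: [6.1, -1.8, -1.3]
width: 0.226
```

```bash
python3 -c "
from h import *
go(jaw=0)"
```

```text
t 20.3 box pos mm [-69.1 210.3 152.8] turn 0.004 F [ 6.1 -1.8 -1.3] w 21.0 q6 0.54
```

Call:
move_arm(
  targets=[
    {"claw":1.6,"travel":[0,-0.7,0.1],"turn":0},
    {"claw":1.6,"travel":[0,-1.3,0.2],"turn":0},
    {"claw":1.6,"travel":[0,-2.0,0.4],"turn":0},
    {"claw":1.6,"travel":[0,-2.2,0.5],"turn":0},
    {"claw":1.6,"travel":[0,-2.2,0.5],"turn":0},
  ],
)

```text
time: 20.92
tool_pos: [0.5836, 0.2195, 0.1476]
orientation: [[0.272, 0.962, 0.003], [0.962, -0.272, -0.001], [0.0, 0.003, -1.0]]
wrist_force: [5.5, -2.8, -1.9]
width: 0.226
```

```bash
python3 -c "
from h import *
go(jaw=0)
look('l',(150,90,350,255))"
```

```text
t 20.93 box pos mm [-91.1 210.  147.6] turn 0.004 F [ 5.5 -2.8 -1.9] w 21.0 q6 0.55
```

View pics/l_side.png

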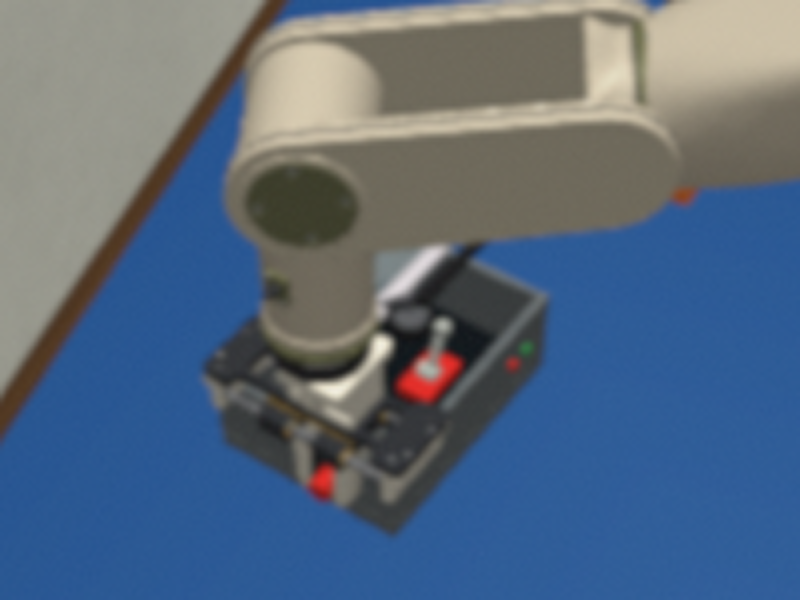

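View pics/l_top.png

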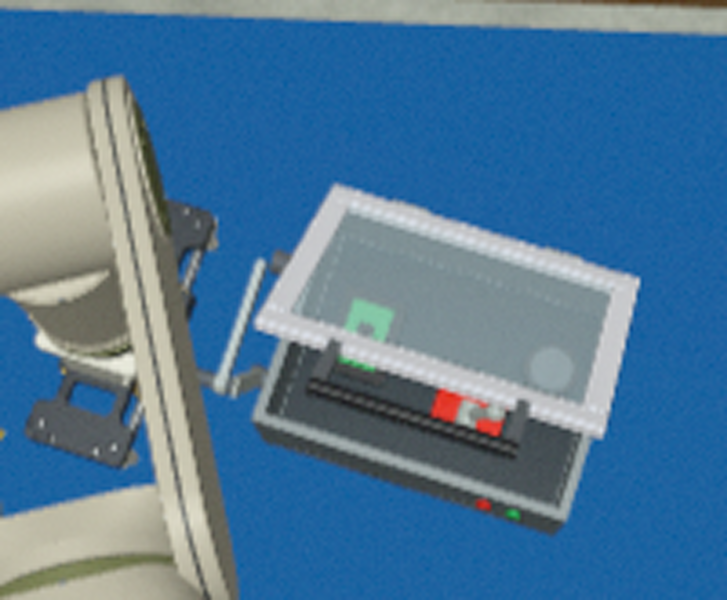

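```bash
python3 -c "
from h import *
from station import camera
c=camera('top')
M=np.array([[310,385],[518,450]])*200/727.3+[150,90];print(M)
for t in (.6,.65,.7,.75):
  x=100-245*np.cos(t)+5*np.sin(t);z=100+245*np.sin(t)+5*np.cos(t)
  print(t,x.round(),z.round(),proj(c,box2w(V,[[x/1e3,.075,z/1e3],[x/1e3,-.075,z/1e3]])).round(1).tolist())
"
```

```text
[[235.24680324 195.87102984]
 [292.44465833 213.74535955]]
0.6 -99.0 242.0 [[233.2, 201.1], [289.9, 219.6]]
0.65 -92.0 252.0 [[233.9, 197.6], [291.0, 216.1]]
0.7 -84.0 262.0 [[234.7, 193.9], [292.3, 212.5]]
0.75 -76.0 271.0 [[235.6, 189.9], [293.5, 208.7]]
```

Call:
move_arm(
  targets=[
    {"claw":5.5,"travel":[0,0,0],"turn":0},
    {"claw":5.5,"travel":[0,0,0],"turn":0},
    {"claw":5.5,"travel":[0,0,0],"turn":0},
    {"claw":5.5,"travel":[0,0,-5],"turn":0},
    {"claw":5.5,"travel":[0,0,-10],"turn":0},
  ],
)

```text
time: 21.7
tool_pos: [0.5816, 0.2203, 0.247]
orientation: [[0.271, 0.962, -0.002], [0.962, -0.271, -0.001], [-0.001, -0.002, -1.0]]
wrist_force: [0.8, -0.3, 1.0]
width: 0.59
```

```bash
python3 -c "
from h import *
go((-91,0,310),(-91,0,241),jaw=0)"
```

```text
t 21.7 box pos mm [-93.4 210.1 247. ] turn 0.005 F [ 0.8 -0.3  1. ] w 54.8 q6 0.55
(-91, 0, 310) [-21.02   0.11  -6.28]
(-91, 0, 241) [-21.02   0.13   0.62]
```

Call:
move_arm(
  targets=[
    {"claw":4.5,"travel":[0,0,-5],"turn":0},
    {"claw":3.2,"travel":[-4,0,-7.5],"turn":0.005},
    {"claw":3.2,"travel":[-10,0.3,-7.5],"turn":0.005},
    {"claw":3.2,"travel":[-16,0.4,-7.5],"turn":0.005},
    {"claw":3.2,"travel":[-21,0.5,-7.5],"turn":0.005},
  ],
)

```text
time: 22.32
tool_pos: [0.5293, 0.0151, 0.3219]
orientation: [[0.276, 0.961, 0.0], [0.961, -0.276, -0.0], [-0.0, 0.0, -1.0]]
wrist_force: [0.1, -0.4, 0.0]
width: 0.342
```

Call:
move_arm(
  targets=[
    {"claw":3.2,"travel":[0,0,0],"turn":0},
    {"claw":3.2,"travel":[0,0,0],"turn":0},
  ],
)

```text
time: 22.58
tool_pos: [0.5302, 0.0171, 0.3218]
orientation: [[0.277, 0.961, 0.0], [0.961, -0.277, 0.0], [0.001, 0.0, -1.0]]
wrist_force: [0.3, 0.1, 0.1]
width: 0.342
```

```bash
python3 -c "
from h import *
go((-88,0,243),jaw=0)
look('m',(150,90,350,255),(190,130,310,220))"
```

```text
t 22.57 box pos mm [-86.6   0.7 321.8] turn -0.0 F [0.3 0.1 0.1] w 31.8 q6 0.22
(-88, 0, 243) [-0.08 -0.14  7.88]
```

View pics/m_side.png

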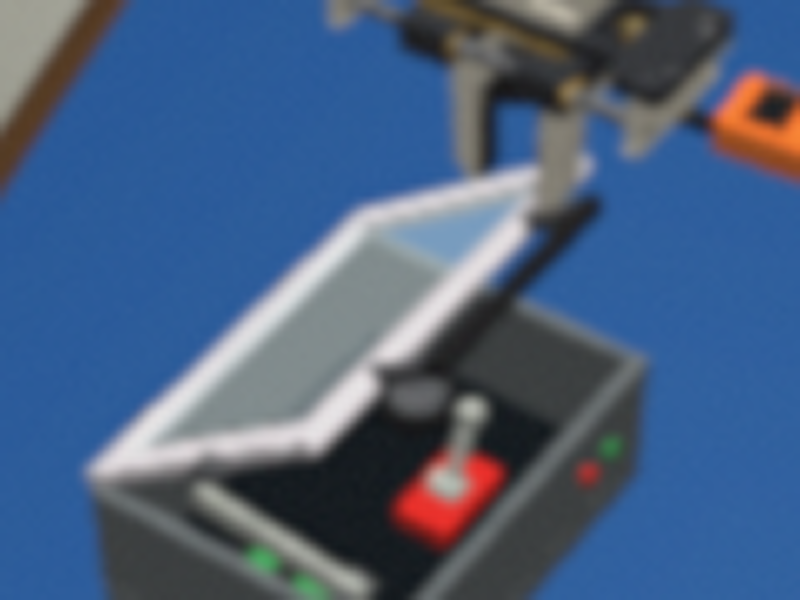

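View pics/m_top.png

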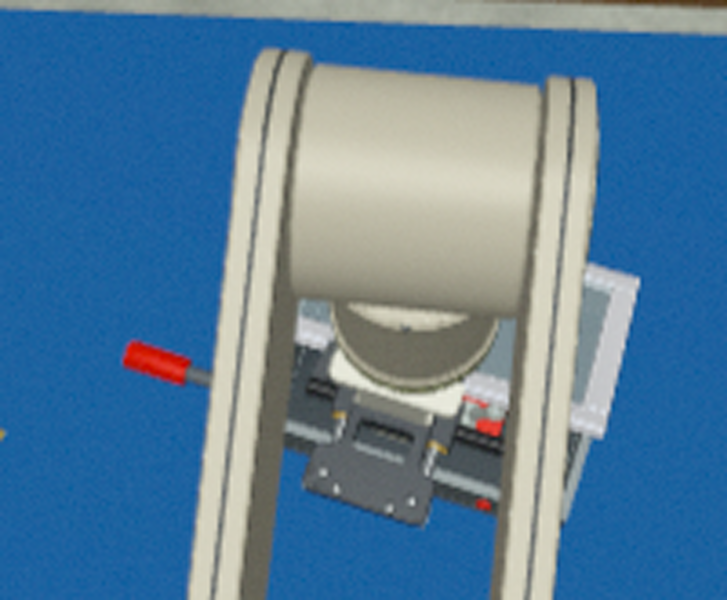

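```bash
python3 -c "
from h import *
from station import camera
c=camera('side')
for t in (.6,.64,.68,.72):
  x=100-245*np.cos(t)+5*np.sin(t);z=100+245*np.sin(t)+5*np.cos(t)
  print(t,x.round(),z.round(),((proj(c,box2w(V,[[x/1e3,.075,z/1e3],[x/1e3,-.075,z/1e3]]))-[190,130])*6.667).round(1).tolist())
go()
"
```

```text
0.6 -99.0 242.0 [[447.2, 395.1], [607.4, 225.8]]
0.64 -94.0 250.0 [[437.5, 379.2], [598.7, 210.4]]
0.68 -87.0 258.0 [[427.3, 363.3], [589.4, 195.1]]
0.72 -81.0 265.0 [[416.5, 347.5], [579.6, 179.9]]
t 22.73 box pos mm [-86.8   1.6 321.6] turn 0.002 F [-0.3 -1.2  0.2] w 31.8 q6 0.22
```

Call:
move_arm(
  targets=[
    {"claw":3.2,"travel":[-0.1,-0.3,3],"turn":0},
    {"claw":3.2,"travel":[-0.1,-0.3,5.5],"turn":0},
    {"claw":3.2,"travel":[-0.1,-0.3,7],"turn":0},
    {"claw":3.2,"travel":[-0.1,-0.3,8],"turn":0},
    {"claw":3.2,"travel":[-0.1,-0.3,8],"turn":0},
  ],
)

```text
time: 23.35
tool_pos: [0.5268, 0.017, 0.2413]
orientation: [[0.276, 0.961, -0.001], [0.961, -0.276, 0.0], [-0.0, -0.001, -1.0]]
wrist_force: [0.0, 0.5, -0.4]
width: 0.344
```

Call:
move_arm(
  targets=[
    {"claw":0.8,"travel":[0,0,0],"turn":0},
    {"claw":0.8,"travel":[0,0,0],"turn":0},
    {"claw":0.8,"travel":[0,0,0],"turn":0},
  ],
  squeeze=20,
)

```text
time: 23.72
tool_pos: [0.5274, 0.0166, 0.2424]
orientation: [[0.276, 0.961, 0.001], [0.961, -0.276, -0.0], [0.0, 0.001, -1.0]]
wrist_force: [0.8, -1.3, 0.7]
width: 0.134
```

```bash
python3 -c "
from h import *
go()
"
```

```text
t 23.73 box pos mm [-89.1  -0.5 242.4] turn -0.0 F [ 0.8 -1.3  0.7] w 12.4 q6 0.21
```

```bash
python3 -c "
import numpy as np
f=lambda t:np.array([-24.5*np.cos(t)+.5*np.sin(t),-(24.5*np.sin(t)+.5*np.cos(t))])
for t in (.6,.53,.46,.39,.32,.25,.18,.12,.06,.02,0): print(t,(f(t)-f(.668)).round(2))"
```

```text
0.6 [-1.01  1.32]
0.53 [-1.96  2.75]
0.46 [-2.81  4.24]
0.39 [-3.55  5.79]
0.32 [-4.17  7.39]
0.25 [-4.69  9.02]
0.18 [-5.09 10.69]
0.12 [-5.34 12.14]
0.06 [-5.5 13.6]
0.02 [-5.56 14.58]
0 [-5.58 15.07]
```

Call:
move_arm(
  targets=[
    {"claw":0.8,"travel":[0,-1.0,1.3],"turn":0},
    {"claw":0.8,"travel":[0,-2.0,2.8],"turn":0},
    {"claw":0.8,"travel":[0,-2.8,4.2],"turn":0},
    {"claw":0.8,"travel":[0,-3.5,5.8],"turn":0},
    {"claw":0.8,"travel":[0,-4.2,7.4],"turn":0},
  ],
)

```text
time: 24.35
tool_pos: [0.4872, 0.0283, 0.1679]
orientation: [[0.276, 0.961, 0.002], [0.961, -0.276, -0.0], [0.001, 0.002, -1.0]]
wrist_force: [5.9, -0.5, -0.6]
width: 0.132
```

```bash
python3 -c "
from h import *
go()
"
```

```text
t 24.35 box pos mm [-131.    -0.4  167.9] turn -0.0 F [ 5.9 -0.5 -0.6] w 12.2 q6 0.23
```

Remaining deltas from 0.32 rad: (−0.5,1.6), (−0.9,3.3), (−1.2,4.75), (−1.3,6.2), (−1.4,7.2), easing in slightly.

Call:
move_arm(
  targets=[
    {"claw":0.8,"travel":[0,-0.4,1.6],"turn":0},
    {"claw":0.8,"travel":[0,-0.8,3.3],"turn":0},
    {"claw":0.8,"travel":[0,-1.0,4.8],"turn":0},
    {"claw":0.8,"travel":[0,-1.2,6.2],"turn":0},
    {"claw":0.8,"travel":[0,-1.2,7.2],"turn":0},
  ],
)

```text
time: 24.98
tool_pos: [0.4739, 0.0321, 0.0942]
orientation: [[0.276, 0.961, -0.002], [0.961, -0.276, 0.001], [-0.0, -0.003, -1.0]]
wrist_force: [-6.4, 4.9, 2.6]
width: 0.132
```

```bash
python3 -c "
from h import *
go()
"
```

```text
t 24.98 box pos mm [-144.8   -0.5   94.2] turn 0.0 F [-6.4  4.9  2.6] w 12.3 q6 0.24
```

Call:
move_arm(
  targets=[
    {"claw":0.8,"travel":[0,0.1,0.2],"turn":0},
    {"claw":0.8,"travel":[0,0.1,0.5],"turn":0},
    {"claw":0.8,"travel":[0,0.1,0.6],"turn":0},
  ],
)

```text
time: 25.35
tool_pos: [0.4738, 0.0321, 0.0888]
orientation: [[0.276, 0.961, -0.005], [0.961, -0.276, 0.001], [-0.0, -0.005, -1.0]]
wrist_force: [-15.6, 5.1, 16.3]
width: 0.13
```

```bash
python3 -c "
from h import *
go()
"
```

```text
t 25.35 box pos mm [-144.9   -0.5   88.8] turn 0.0 F [-15.6   5.1  16.3] w 12.1 q6 0.24
```

Call:
move_arm(
  targets=[
    {"claw":3.2,"travel":[0,0,0],"turn":0},
    {"claw":3.2,"travel":[0,0.1,0],"turn":0},
    {"claw":3.2,"travel":[0,0.1,0],"turn":0},
    {"claw":3.2,"travel":[0,0.1,-3],"turn":0},
    {"claw":3.2,"travel":[0,0.1,-8],"turn":0},
  ],
)

```text
time: 25.98
tool_pos: [0.4755, 0.0309, 0.1685]
orientation: [[0.277, 0.961, -0.004], [0.961, -0.277, -0.0], [-0.001, -0.004, -1.0]]
wrist_force: [0.7, -0.1, 0.9]
width: 0.347
```

Call:
move_arm(
  targets=[
    {"claw":1,"travel":[0,-2,-5],"turn":0},
    {"claw":0,"travel":[0,-6,-10],"turn":0},
    {"claw":0,"travel":[0,-11,-10],"turn":0},
    {"claw":0,"travel":[0,-11,-10],"turn":0},
  ],
)

```text
time: 26.48
tool_pos: [0.3703, 0.062, 0.2711]
orientation: [[0.275, 0.961, 0.004], [0.961, -0.275, 0.0], [0.001, 0.004, -1.0]]
wrist_force: [0.4, 0.3, -0.1]
width: 0.01
```

```bash
python3 -c "
from h import *
go()
look('n',(170,130,370,280),(195,155,305,250))
"
```

```text
t 26.48 box pos mm [-252.7   -0.3  271.1] turn 0.001 F [ 0.4  0.3 -0.1] w 0.9 q6 0.31
```

View pics/n_side.png

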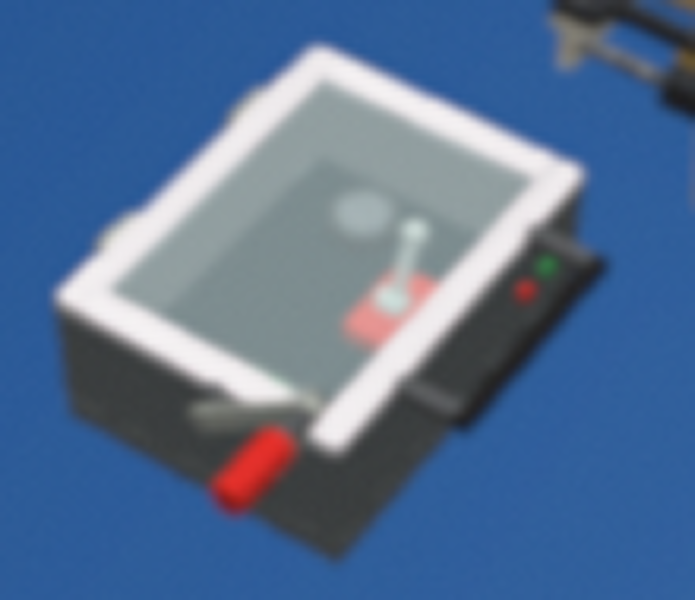

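View pics/n_top.png

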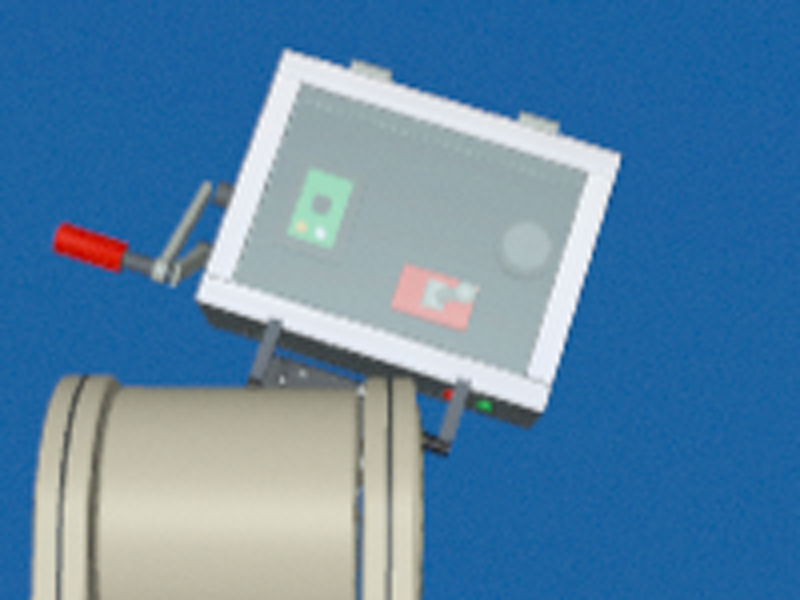

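```bash
python3 -c "
from h import *
from station import camera
c=camera('side');a=cv2.imread('pics/side0.png')[:,:,::-1];b=c['pixels']
for nm,(l,t,r_,bt) in dict(knob=(220,210,252,242),lidedge=(200,158,292,230),radio=(285,140,330,162),pod=(258,126,280,148),tray=(200,288,258,352)).items():
  A=cv2.cvtColor(a[t:bt,l:r_].copy(),7).astype(np.float32);B=cv2.cvtColor(b[t:bt,l:r_].copy(),7).astype(np.float32)
  print(nm,cv2.phaseCorrelate(A,B),abs(A-B).mean())
a=cv2.imread('pics/top0.png')[:,:,::-1];b=camera('top')['pixels']
for nm,(l,t,r_,bt) in dict(knob=(180,170,226,206),radio=(385,205,425,285),pod=(390,165,430,200),tray=(90,185,158,255)).items():
  A=cv2.cvtColor(a[t:bt,l:r_].copy(),7).astype(np.float32);B=cv2.cvtColor(b[t:bt,l:r_].copy(),7).astype(np.float32)
  print(nm,cv2.phaseCorrelate(A,B),abs(A-B).mean())
"
```

```text
knob ((-0.009959149759808383, 0.007552384797049783), 0.9896030719392002) 0.8564453
lidedge ((-0.05678402828420559, 0.13230868019999775), 0.8871160047473731) 1.5363828
radio ((0.14040843850186846, -0.7826125301670377), 0.15070660246743095) 36.52323
pod ((0.09817565528308236, 0.0741295959414181), 0.8738469353152646) 0.8429752
tray ((0.034698883479428844, 0.000880942004705787), 0.9234738543629646) 0.7198276
knob ((-0.0059309930840143466, -0.06355963691761701), 1.0105544433549598) 5.666063
radio ((-0.10765311783545073, 0.02968777905318376), 1.023658847808838) 5.4403124
pod ((-0.08741468312254952, -0.03153504285741704), 0.9514410124884711) 5.3635716
tray ((0.10736982207706802, -0.007944552668206484), 0.9277604262769958) 5.7957983
```

```bash
python3 -c "
from station import r
print(r.job_done())"
```

```text
the job is handed in; nothing more can be done
None
```

The job is done and handed in, at about 26.5 s of the 70 s allowed; the hand-in gives no verdict.

**What I did**
1. I raised the lid by its bar to about 1.285 rad.
2. I gripped the red knob and pushed it past straight onto its stop. It stopped moving under about 33 N of push, and pictures taken after letting go showed the knee bent past straight.
3. With the stay locked, I threw the toggle right until it met its stop at about 15 N.
4. I drew the knob forward to break the knee and bring the lid down to about 0.67 rad. Then I lowered the lid shut by the bar, released it and backed the arm clear.

**Last checks**
- **Lid:** the knob is back within 0.1 px of its starting picture in both views, and the lid frame within about 0.15 px in the side view, so the lid is shut.
- **Toggle:** it still leans fully right. Right after the throw, the ball sat within 2 px, in the 4× enlarged picture, of where 0.9 rad puts it.
- **Bystanders:** the radio case, speaker pod and tray each moved under 0.15 px in the top view.
- **Arm:** it touches nothing, with wrist force under 1 N.

**Checks that failed or disagreed**
- The side-view check of the radio case was useless because the arm hid it, so that result rests on the top view alone.
- My box position from the two cameras differed by about 6 mm in each of x and y. I used mostly the top view, and the grips and contacts agreed with it to within 1 to 3 mm.
- Before the throw, the ball appeared about 3 px from where I predicted it in the top view. I did not resolve this, and the throw still reached its stop.

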